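# Load the full eyelet tin into the feeder

### The arm

A 7-joint arm with a two-finger parallel gripper is mounted at the origin on the work surface. World frame = base frame: x ahead of the robot, y to its left, z up, the work surface at z = 0. Lengths are in mm, angles in rad, forces in N, time in s.
With the tool pointing down it reaches from about 425 to 1025 mm from the base axis. Payload 9.4 kg.
Tool frame: the origin (TCP) lies between the finger pads; the fingertips stand 22 mm ahead of it and the grasp point (between the pads) lies 3 mm ahead of it; z points along the fingers, y is the direction in which the jaws open and shut (so a half turn about z gives the same grasp; the last joint's range is limited). The gripper opens to 93 mm and grips with 3 to 60 N. Pads are 15 mm wide; open, the fingers measure 128 mm over their backs; the gripper's body (75 mm by 188 mm) begins 65 mm behind the grasp point.
Start: joints at [-0.077, 0.599, -0.003, 1.599, 0.002, 0.943, -0.08], TCP at [724.999, -0.007, 240.618] pointing down, gripper open.
Joint ranges: [-2.57, 2.57], [-0.35, 1.97], [-1.29, 1.29], [0.11, 2.56], [-1.05, 4.19], [0.11, 1.86], [-2.63, 2.63]. Speed limits (rad/s): [2.22, 2.22, 3.01, 3.01, 3.14, 3.14, 3.14].

### API

Orientations are given as a 3x3 rotation matrix whose columns are the frame's x, y, z axes.
In Python, from station import env, grab_frame, camera_info gives the robot as it stands.
- The arm moves only by the tool jog_arm, never from a script. Its argument "plan" is a list of rows, each a list of 3 entries, a list of its own where there are three numbers: the shift along the tool's x, y, z in m, then the turn about the tool's z in degrees, then the gripper command: -1 is shut, 1 is fully open, values between are in proportion. A call has 1 to 8 rows; each row shifts and turns the pose as measured when the row begins, along the tool's axes as they then stand; what a row does not reach is not made up. A row lasts 1/10 s, in which the tool goes at most 50 mm and 8.59 degrees, less where a joint would pass 70% of its speed; a pose out of reach is approached as far as the arm can. A call with a gripper value outside its range is refused whole. The fingers move at their own pace and stop on an object; "force" is the grip in N (left out, the last holds). Time passes only in rows, so rows that do not move let the fingers close. It gives the time, the measured TCP pose, the force and the opening at its end, in the units of the state.
- env.get_obs(): the state, without advancing time (a new reading comes with each control period).
- grab_frame(name): name is "scene" or "side" or "wrist"; returns the picture (420x560x3 uint8, red, green, blue); there is no depth.
- camera_info(name): a dict with "fov_y" (degrees; the focal length in pixels is half the picture's height over the tangent of half this angle, whatever the lens; pixels are square), "cx", "cy" (the principal point, pixels), "rvec" (rotation vector, rad) and "tvec" (3), from world to camera coordinates, as OpenCV has them; the wrist camera has in their place "mount" (4x4, takes a point from camera to tool coordinates, whose origin is the TCP and whose axes are the flange's). Camera axes: x right, y down, z forward; pixel columns grow to the right and rows downward; lengths in mm; the calibration is good to about 2 mm. A picture is of the moment at which its call begins: read the wrist's pose just before it. camera_info takes no time and is no camera call.
- env.hand_in(): hands the job in, once; it reports no verdict.
The state is a dict: "time": time; "qpos": joint angles; "joint_velocities": joint speeds; "joint_torque": joint torques, N m; "position": TCP position; "eef_rot": TCP orientation; "ft_force": force on the tool from outside, world axes, zero at the start; "torque": the same for the moment, N m; "gripper_width": opening from 0.0 (shut) to 1.0 (fully open).
Only numpy, scipy, OpenCV 4.12 (cv2) and the standard library are available. Lean on these libraries where they do the work, as an engineer would, in place of code of your own. Each camera call takes 0.05 s, during which the arm holds its last target.

### The job

Only one of the three alike green tins is full of eyelets. Lift each in turn a few centimetres straight up, first the one with the red dot, then yellow, then blue, to find the heavy one, standing the empty ones back upright where they were. Then lay the full tin gently, lid outward and lengthwise, flat on the feeder's sloping cradle between the yellow guides, its end against the red lower stop, not dropped or toppled in; leave the dish and the anvil alone.

Things in the scene. Friction and masses are not known exactly. Their poses are not given: they have to be found in the camera images.
- tin_red: Closed green tin, steel lid with a red dot, 80 long (its x) x 44 wide (y) x 56 mm high (z), upright on the table. Origin: centre of its underside. One tin of the three is full, two are empty; only weight tells: the full one weighs at least 2.5 times an empty; none weighs over 0.8 kg. Which tin is full changes from run to run.
- tin_yellow: Closed green tin, steel lid with a yellow dot, 80 long (its x) x 44 wide (y) x 56 mm high (z), upright on the table. Origin: centre of its underside. May be the full one or empty.
- tin_blue: Closed green tin, steel lid with a blue dot, 80 long (its x) x 44 wide (y) x 56 mm high (z), upright on the table. Origin: centre of its underside. May be the full one or empty.
- seat (a point): Point on the feeder's steel slope (32 degrees) where the seated tin's underside centre belongs, 85 mm above the table. x: up the slope, away from the robot; z: outward normal; y: across. Red lower stop: face at x=-40 mm, 17 mm high. Yellow guides: inner faces y=+-28 mm, 5 thick, 14 high, x -45 to +40. Slope open above. Tin's x along this x, either way round.
- cradle (a joint): How far the sprung cradle (slope, stop and guides together) has sunk, along the slope's inward normal, 0 (empty) to 0.012 m. It starts to sink at about 1.1 N and then 1 mm per 0.4 N: the full tin sinks it 6 to 12 mm and trips the feeder, an empty one 1 mm at most.
- feeder: Fixed grey feeder that carries the cradle: base 200 x 96 mm, a dark drum 84 mm high behind the slope. Origin: on the table right under the seat. x: away from the robot, up the slope's direction.
- dish: Bystander: pewter dish of brass eyelets, 100 mm across, 24 mm high, loose. Origin: centre of its underside.
- anvil: Bystander: small cast-iron bench anvil, loose, 80 x 60 mm, 72 mm high, horn reaching 83 mm along its +y. Origin: centre of its underside. Also on the table: a wooden die rack (200 mm wide, 105 high) beyond the tins, and a blue hammer (32 mm high) lying between tins and robot, about 0.32 m from the robot's axis.

How it is judged (in metres and radians):
On the way, in this order (a step that is already met when the one before it is completed fails the run):
1. the tin with the red dot has been lifted upright, more than 20 mm off the table (height (world z) of tin_red above 0.02 m and angle between tin_red's own z axis and vertical below 0.35 rad), for 0.2 s.
2. the tin with the yellow dot has been lifted upright, more than 20 mm off the table (height (world z) of tin_yellow above 0.02 m and angle between tin_yellow's own z axis and vertical below 0.35 rad), for 0.2 s.
3. the tin with the blue dot has been lifted upright, more than 20 mm off the table (height (world z) of tin_blue above 0.02 m and angle between tin_blue's own z axis and vertical below 0.35 rad), for 0.2 s.
At the end, for the whole second after the job is handed in: The full tin lies at rest flat on the slope (0.1 rad, 6 mm; lid outward), within 9 mm of centre between the guides and 10 mm of the stop, the cradle sunk over 4 mm. Both other tins stand upright on the table (0.08 rad), at rest, within 50 mm of their start (((x of tin_red in the frame of seat between -0.006 and 0.01 m and y of tin_red in the frame of seat between -0.009 and 0.009 m and z of tin_red in the frame of seat between -0.004 and 0.006 m and angle between the z axis of tin_red and the z axis of seat, either way round below 0.1 rad and angle between tin_red's own z axis and vertical below 0.8 rad and distance of each of tin_yellow, tin_blue from where it was at the start of the episode below 0.05 m and angle between each of tin_yellow, tin_blue's own z axis and vertical below 0.08 rad and height (world z) of each of tin_yellow, tin_blue below 0.006 m) or (x of tin_yellow in the frame of seat between -0.006 and 0.01 m and y of tin_yellow in the frame of seat between -0.009 and 0.009 m and z of tin_yellow in the frame of seat between -0.004 and 0.006 m and angle between the z axis of tin_yellow and the z axis of seat, either way round below 0.1 rad and angle between tin_yellow's own z axis and vertical below 0.8 rad and distance of each of tin_red, tin_blue from where it was at the start of the episode below 0.05 m and angle between each of tin_red, tin_blue's own z axis and vertical below 0.08 rad and height (world z) of each of tin_red, tin_blue below 0.006 m) or (x of tin_blue in the frame of seat between -0.006 and 0.01 m and y of tin_blue in the frame of seat between -0.009 and 0.009 m and z of tin_blue in the frame of seat between -0.004 and 0.006 m and angle between the z axis of tin_blue and the z axis of seat, either way round below 0.1 rad and angle between tin_blue's own z axis and vertical below 0.8 rad and distance of each of tin_red, tin_yellow from where it was at the start of the episode below 0.05 m and angle between each of tin_red, tin_yellow's own z axis and vertical below 0.08 rad and height (world z) of each of tin_red, tin_yellow below 0.006 m)) and value of joint cradle above 0.004 m and linear speed of each of tin_red, tin_yellow, tin_blue below 0.02 m/s); the robot touches nothing.
It fails at once if a tin is dropped or toppled in: it swings faster than 6 rad/s while touching the feeder ((contact force between tin_red and feeder above 0.2 N and angular speed of tin_red above 6 rad/s) or (contact force between tin_yellow and feeder above 0.2 N and angular speed of tin_yellow above 6 rad/s) or (contact force between tin_blue and feeder above 0.2 N and angular speed of tin_blue above 6 rad/s)).
It fails at once if a tin hits or presses the feeder with more than 60 N (contact force between any of tin_red, tin_yellow, tin_blue and feeder above 60 N).
It fails at once if the dish or the anvil is shifted by more than 30 mm (distance of any of dish, anvil from where it was at the start of the episode above 0.03 m).
It also fails if it takes over 72 s, if anything falls off the work surface, if the arm or the gripper's body presses on something with over 40 N, if the wrist force passes 120 N, or if a joint passes its speed limit or range.

## Working session

There is one attempt and no reset: what is moved stays moved. The work goes in short steps, Python scripts to look and compute and a tool call to move; the robot and the scene stay as the last step left them, time stands still between calls to the robot, and variables do not carry over. Pictures are saved under pics/ and viewed, and the job is handed in when it is done.

Besides the shell and the picture viewer there is one more tool, called after ">>>" by a JSON object that holds its "api" and its "payload", one argument or row to a line. jog_arm: Moves the arm, as the interface text tells. Its arguments: {"type":"object","properties":{"plan":{"type":"array"},"force":{"type":"number"}},"required":["plan"]}

```bash
ls; mkdir -p pics; cat > h.py <<'E'
import numpy as np, cv2
from station import env, grab_frame, camera_info
def snap(n,f):
    im=grab_frame(n); cv2.imwrite(f'pics/{f}.png',im[:,:,::-1]); return im
E
python3 - <<'E'
from h import *
o=env.get_obs()
for k,v in o.items(): print(k,np.round(v,3).tolist())
for n in ['scene','side','wrist']:
    snap(n,n+'0'); print(n,camera_info(n))
E
```

```text
pics
time 0.0
qpos [-0.077, 0.6, -0.003, 1.6, 0.002, 0.943, -0.08]
joint_velocities [0.0, 0.0, 0.001, 0.002, -0.0, 0.0, -0.0]
joint_torque [0.001, -76.506, 1.498, -25.234, -0.052, 0.017, 0.0]
position [724.561, -0.019, 239.795]
eef_rot [[-0.0, 1.0, -0.001], [1.0, 0.0, -0.0], [-0.0, -0.001, -1.0]]
ft_force [0.233, -0.482, -0.021]
torque [-0.037, 0.003, -0.028]
gripper_width 0.999
scene {'fov_y': 43.21136505591081, 'cx': 272.888092496884, 'cy': 210.2183605276445, 'rvec': array([ 1.60039013,  2.04325139, -0.74283236]), 'tvec': array([ 202.31058901, -392.36736214, 1618.40681449])}
side {'fov_y': 52.61884656434495, 'cx': 276.3556872463154, 'cy': 206.82756933306334, 'rvec': array([ 2.23073858, -0.62817596,  0.30316247]), 'tvec': array([-553.52905744,  263.18346819,  714.02610629])}
wrist {'fov_y': 65.21970394212416, 'cx': 281.12336891574284, 'cy': 212.0668205270948, 'mount': array([[ 1.77592687e-03, -9.63553051e-01, -2.67511428e-01,
         7.38919996e+01],
       [ 9.99997713e-01,  2.03000023e-03, -6.73205312e-04,
         1.14383941e+00],
       [ 1.19171729e-03, -2.67509621e-01,  9.63554452e-01,
        -1.43604242e+02],
       [ 0.00000000e+00,  0.00000000e+00,  0.00000000e+00,
         1.00000000e+00]])}
```

View pics/scene0.png

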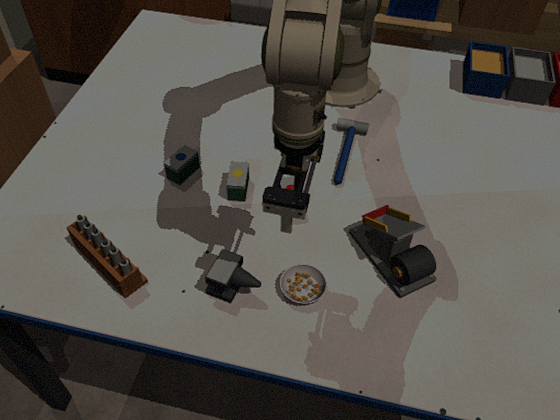

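View pics/side0.png

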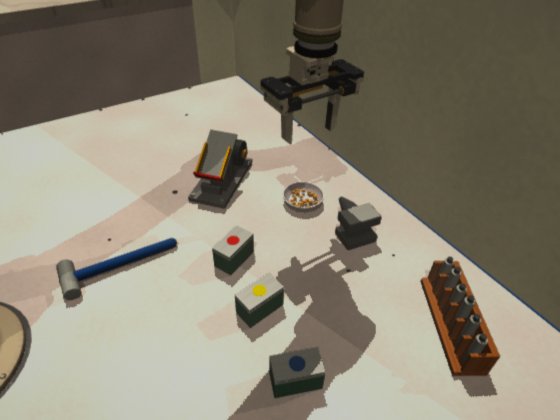

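View pics/wrist0.png

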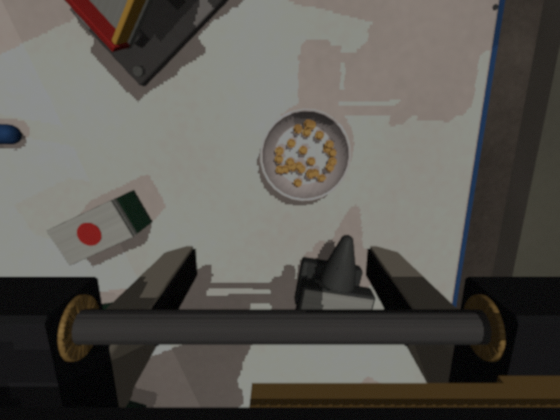

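```bash
python3 - <<'E'
import cv2
im=cv2.imread('pics/side0.png')
cv2.imwrite('pics/z1.png',cv2.resize(im[215:405,180:350],None,fx=4.4/1.4,fy=4.4/1.4,interpolation=cv2.INTER_CUBIC))
cv2.imwrite('pics/z2.png',cv2.resize(im[120:210,180:270],None,fx=6.5,fy=6.5,interpolation=cv2.INTER_CUBIC))
E
```

```text
(no output)
```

View pics/z1.png

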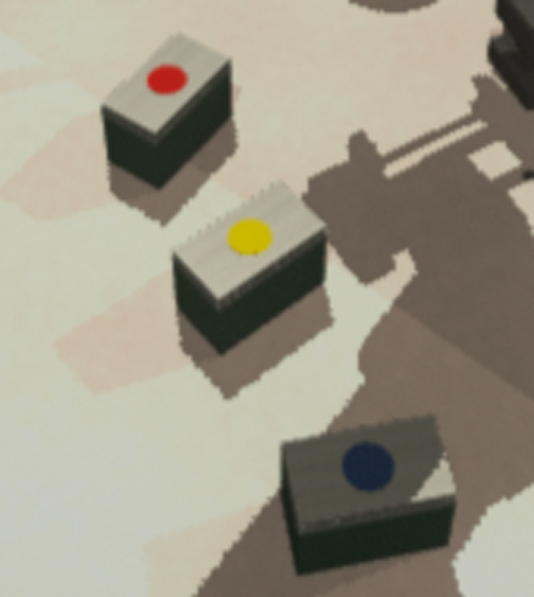

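View pics/z2.png

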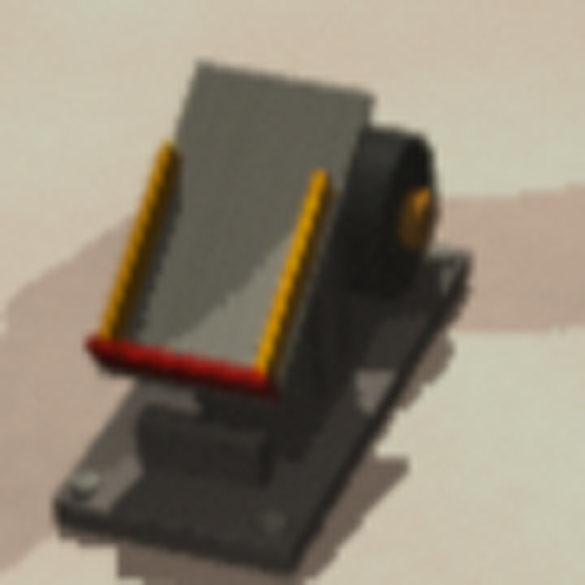

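```bash
cat >> h.py <<'E'
def cam(n):
    c=camera_info(n); f=210/np.tan(np.radians(c['fov_y']/2))
    return np.array([[f,0,c['cx']],[0,f,c['cy']],[0,0,1]]),c['rvec'],c['tvec']
def ray(n,px,z):
    K,r,t=cam(n); R=cv2.Rodrigues(r)[0]; o=-R.T@t
    d=(R.T@np.linalg.inv(K)@np.c_[px,np.ones(len(px))].T).T
    return o+d*((z-o[2])/d[:,2])[:,None]
def proj(n,P):
    K,r,t=cam(n); return cv2.projectPoints(np.array(P,float),r,np.array(t,float),K,None)[0][:,0]
def seatR(y):
    c,s=np.cos(y),np.sin(y); a=np.radians(32)
    return np.array([[c,-s,0],[s,c,0],[0,0,1]])@np.array([[np.cos(a),0,-np.sin(a)],[0,1,0],[np.sin(a),0,np.cos(a)]])
E
python3 - <<'E'
from h import *
from scipy.optimize import least_squares
T={'red':[(103,106),(180,34),(231,60),(155,134)],'yellow':[(174,253),(281,183),(326,230),(219,301)],'blue':[(282,443),(433,416),(455,497),(300,525)]}
dots={'red':(167,80),'yellow':(250,237),'blue':(368,466)}
for k,p in T.items():
    P=ray('side',np.array(p)/(4.4/1.4)+[180,215],56)
    D=ray('side',np.array([dots[k]])/(4.4/1.4)+[180,215],56)[0]
    # long edges: 0-1 and 3-2
    e=[P[1]-P[0],P[2]-P[3],P[3]-P[0],P[2]-P[1]]
    print(k,P.mean(0).round(1),D.round(1),[round(float(np.linalg.norm(x)),1) for x in e],[round(float(np.degrees(np.arctan2(x[1],x[0]))),1) for x in e])
    # scene view of dot
    print(' scene px',proj('scene',[[*D[:2],56]]).round(1))
px=np.array([(168,143),(320,171),(88,340),(270,376)])/6.5+[180,120]
obj=np.array([[40,30.5,14],[40,-30.5,14],[-43,33,17],[-43,-33,17]])
base=np.array([(58,507),(302,560),(470,255)])/6.5+[180,120]
print('base',ray('side',base,8).round(1))
def res(v): 
    P=(seatR(v[2])@obj.T).T+[v[0],v[1],85]
    return (proj('side',P)-px).ravel()
for s in (0,.5,-.5):
    r=least_squares(res,[700,-250,s]); print(r.x.round(3),np.degrees(r.x[2]),r.cost,r.fun.round(1))
P=(seatR(r.x[2])@np.array([[0,0,0],[-40,-28,17],[-40,28,17],[40,28,14],[40,-28,14]]).T).T+[r.x[0],r.x[1],85]
print(proj('scene',P).round(1))
E
python3 - <<'E'
import cv2
im=cv2.imread('pics/scene0.png')
cv2.imwrite('pics/z3.png',cv2.resize(im[190:300,340:450],None,fx=5.4,fy=5.4,interpolation=cv2.INTER_CUBIC))
E
```

```text
red [520.8 -45.   56. ] [521.1 -42.8  56. ] [79.1, 78.6, 41.6, 42.3] [24.3, 23.8, -65.3, -66.1]
 scene px [[289.5 187.8]]
yellow [ 503.5 -180.5   56. ] [ 504.3 -178.1   56. ] [79.4, 77.2, 41.8, 43.4] [8.8, 7.6, -81.5, -84.3]
 scene px [[236.3 172.7]]
blue [ 483.  -331.3   56. ] [ 483.9 -329.9   56. ] [78.9, 77.2, 43.4, 44.0] [-20.4, -20.9, -109.7, -111.9]
 scene px [[179.7 156.3]]
base [[514.4 180.7   8. ]
 [578.9 107.5   8. ]
 [726.  243.4   8. ]]
[591.913 185.801   0.741] 42.4808188528509 0.9272951430606029 [-0.3 -0.2  0.4 -0.4  0.7  0.6 -0.8  0. ]
[591.913 185.801   0.741] 42.48081874565121 0.9272951430606218 [-0.3 -0.2  0.4 -0.4  0.7  0.6 -0.8  0. ]
[591.913 185.801   0.741] 42.48081882089865 0.9272951430606426 [-0.3 -0.2  0.4 -0.4  0.7  0.6 -0.8  0. ]
[[385.7 220.8]
 [363.2 214.2]
 [383.7 205.2]
 [406.7 214.6]
 [385.3 224.3]]
```

View pics/z3.png

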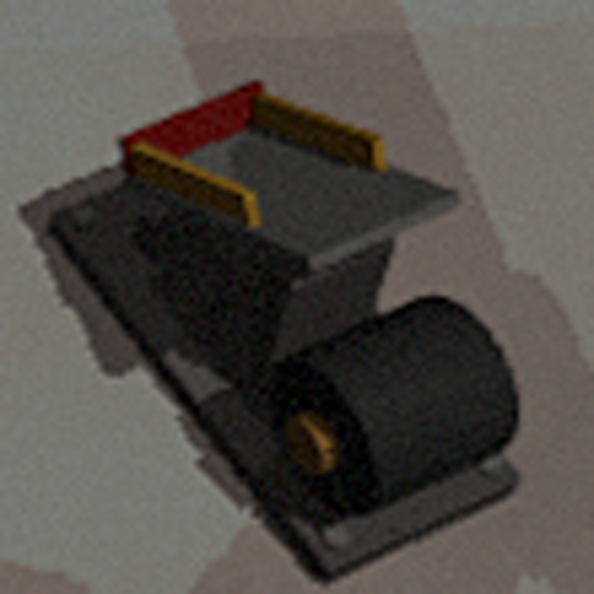

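```bash
cat >> h.py <<'E'
def wcam(o):
    c=camera_info('wrist'); f=210/np.tan(np.radians(c['fov_y']/2))
    T=np.eye(4); T[:3,:3]=o['eef_rot']; T[:3,3]=o['position']
    return np.array([[f,0,c['cx']],[0,f,c['cy']],[0,0,1]]), T@c['mount']
def wray(o,px,z):
    K,M=wcam(o); d=(M[:3,:3]@np.linalg.inv(K)@np.c_[px,np.ones(len(px))].T).T
    return M[:3,3]+d*((z-M[2,3])/d[:,2])[:,None]
def wproj(o,P):
    K,M=wcam(o); Q=np.linalg.inv(M); return cv2.projectPoints(np.array(P,float),cv2.Rodrigues(Q[:3,:3])[0],Q[:3,3],K,None)[0][:,0]
def st():
    o=env.get_obs(); R=o['eef_rot']
    print('t',round(o['time'],2),'p',np.round(o['position'],1),'yaw y',round(float(np.degrees(np.arctan2(R[1,1],R[0,1]))),1),'w',round(o['gripper_width'],3),'F',np.round(o['ft_force'],2))
    return o
def plan(P,jaw):
    o=st(); R=np.array(o['eef_rot']); d=R.T@(np.array(P)-o['position'])
    y=np.degrees(np.arctan2(R[1,1],R[0,1])); print('tool shift mm',d.round(1),'turn',round(float((y-jaw+180)%360-180),1))
E
python3 - <<'E'
from h import *
o=env.get_obs()
print(wray(o,[[89,234]],56))
print(wray(o,[[48,230],[117,197],[137,227],[67,266]],56))
for n in ['scene']:
    im=cv2.imread(f'pics/{n}0.png').astype(int); b,g,r=im[...,0],im[...,1],im[...,2]
    for k,m,box in (('red',(r>g*1.8)&(r>80),(280,300,180,200)),('yel',(r>b*2)&(g>b*1.8),(225,250,165,185)),('blue',(b>r*1.5)&(b>25),(165,200,145,170))):
        mm=np.zeros_like(m);x0,x1,y0,y1=box; mm[y0:y1,x0:x1]=m[y0:y1,x0:x1]; q=np.argwhere(mm)
        if len(q): c=q.mean(0)[::-1]; print(k,len(q),c.round(1),ray(n,[c],56).round(1))
plan([521,-44,140],-66)
E
```

```text
[[522.37627298 -41.65408007  56.        ]]
[[479.80999217 -37.31105462  56.        ]
 [557.29841001  -1.4990488   56.        ]
 [574.05959683 -33.74326287  56.        ]
 [492.72325438 -78.51818388  56.        ]]
red 28 [289.5 186.9] [[518.3 -43.3  56. ]]
yel 59 [237.3 172.9] [[ 504.4 -175.5   56. ]]
blue 56 [180.4 156.2] [[ 483.3 -328.4   56. ]]
t 0.15 p [724.7  -0.  240. ] yaw y 0.0 w 1.003 F [ 0.38  0.27 -0.11]
tool shift mm [ -44.  -203.6  100.2] turn 66.0
```

>>> {"api": "jog_arm", "payload": {
  "plan": [
    [[-0.009,-0.041,0.01],0,0.6],
    [[-0.009,-0.041,0.01],0,0.6],
    [[-0.009,-0.041,0.01],0,0.6],
    [[-0.009,-0.041,0.01],0,0.6],
    [[-0.009,-0.041,0.01],0,0.6],
    [[0,0,0],8.5,0.6],
    [[0,0,0],8.5,0.6],
    [[0,0,0],8.5,0.6]
  ]
}}

```text
time: 0.95
position: [508.5, -46.9, 185.8]
eef_rot: [[0.437, 0.9, -0.005], [0.9, -0.437, 0.001], [-0.002, -0.005, -1.0]]
ft_force: [1.4, 0.7, 0.1]
gripper_width: 0.796
```

>>> {"api": "jog_arm", "payload": {
  "plan": [
    [[0,0,0.005],8.5,0.6],
    [[0,0,0.005],8.5,0.6],
    [[0,0,0.005],8.5,0.6],
    [[0,0,0.005],8.5,0.6],
    [[0,0,0.005],6,0.6],
    [[0,0,0],0,0.6]
  ]
}}

```text
time: 1.55
position: [508.0, -46.7, 160.0]
eef_rot: [[0.918, 0.396, -0.005], [0.396, -0.918, 0.0], [-0.004, -0.002, -1.0]]
ft_force: [-0.4, 0.7, -0.5]
gripper_width: 0.798
```

```bash
python3 - <<'E'
from h import *
plan([521,-43,140],-66)
o=env.get_obs(); im=snap('wrist','w1')
print(wproj(o,[[521,-43,56]]))
E
```

```text
t 1.55 p [508.  -46.7 160. ] yaw y -66.6 w 0.798 F [-0.38  0.7  -0.45]
tool shift mm [13.5  1.7 20. ] turn -0.6
[[282.69724127 202.4332074 ]]
```

View pics/w1.png

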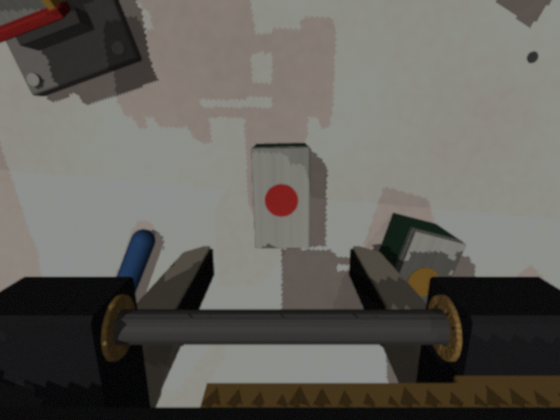

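>>> {"api": "jog_arm", "payload": {
  "plan": [
    [[0.014,0.001,0.02],0,0.6],
    [[0,0,0.03],0,0.6],
    [[0,0,0.03],0,0.6],
    [[0,0,0.025],0,0.6],
    [[0,0,0.01],0,0.6],
    [[0,0,0],0,0.6]
  ]
}}

```text
time: 2.2
position: [524.4, -41.2, 44.0]
eef_rot: [[0.908, 0.418, 0.001], [0.418, -0.908, 0.003], [0.003, -0.002, -1.0]]
ft_force: [0.9, -0.4, 0.2]
gripper_width: 0.803
```

```bash
python3 - <<'E'
from h import *
plan([521,-43,43],-66)
E
```

```text
t 2.2 p [524.4 -41.2  44. ] yaw y -65.3 w 0.803 F [ 0.92 -0.41  0.21]
tool shift mm [-3.8  0.2  1. ] turn 0.7
```

>>> {"api": "jog_arm", "payload": {
  "plan": [
    [[-0.003,0,0],0,-1],
    [[0,0,0],0,-1],
    [[0,0,0],0,-1],
    [[0,0,0],0,-1],
    [[0,0,0],0,-1]
  ],
  "force": 30
}}

```text
time: 2.7
position: [523.1, -42.7, 48.0]
eef_rot: [[0.907, 0.42, 0.007], [0.42, -0.907, 0.003], [0.007, -0.0, -1.0]]
ft_force: [0.6, -0.0, -1.2]
gripper_width: 0.466
```

>>> {"api": "jog_arm", "payload": {
  "plan": [
    [[0,0,-0.01],0,-1],
    [[0,0,-0.015],0,-1],
    [[0,0,-0.015],0,-1],
    [[0,0,0],0,-1],
    [[0,0,0],0,-1],
    [[0,0,0],0,-1],
    [[0,0,0],0,-1]
  ]
}}

```text
time: 3.4
position: [522.6, -42.4, 91.0]
eef_rot: [[0.907, 0.421, 0.007], [0.421, -0.907, 0.004], [0.008, -0.0, -1.0]]
ft_force: [0.0, 0.3, -1.4]
gripper_width: 0.475
```

>>> {"api": "jog_arm", "payload": {
  "plan": [
    [[0,0,0],0,-1]
  ]
}}

```text
time: 3.5
position: [522.4, -42.4, 90.6]
eef_rot: [[0.907, 0.421, 0.006], [0.421, -0.907, 0.004], [0.007, -0.001, -1.0]]
ft_force: [0.4, -0.3, -1.1]
gripper_width: 0.473
```

```bash
python3 - <<'E'
from h import *
st(); snap('side','s1'); st(); snap('wrist','w2'); o=st(); print(np.round(o['joint_torque'],2), np.round(o['torque'],2))
E
```

```text
t 3.5 p [522.4 -42.4  90.6] yaw y -65.1 w 0.473 F [ 0.35 -0.26 -1.06]
t 3.55 p [522.4 -42.4  90.5] yaw y -65.1 w 0.472 F [-0.28  0.4  -1.48]
t 3.6 p [522.4 -42.4  90.6] yaw y -65.1 w 0.475 F [-0.14  0.41 -0.35]
[-2.000e-02 -6.187e+01  4.550e+00 -1.108e+01 -3.000e-02 -7.000e-02
  0.000e+00] [0.02 0.07 0.04]
```

View pics/s1.png

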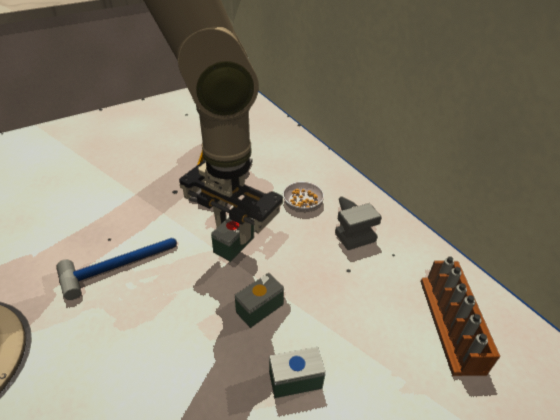

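>>> {"api": "jog_arm", "payload": {
  "plan": [
    [[0,0,0.02],0,-1],
    [[0,0,0.014],0,-1],
    [[0,0,0.005],0,-1],
    [[0,0,0],0,-1]
  ]
}}

```text
time: 4.0
position: [522.9, -42.5, 50.1]
eef_rot: [[0.907, 0.421, 0.006], [0.421, -0.907, 0.003], [0.007, -0.001, -1.0]]
ft_force: [0.8, 0.1, -0.6]
gripper_width: 0.471
```

>>> {"api": "jog_arm", "payload": {
  "plan": [
    [[0,0,0.003],0,-1],
    [[0,0,0.001],0,-1]
  ]
}}

```text
time: 4.2
position: [523.0, -42.3, 47.1]
eef_rot: [[0.907, 0.42, 0.006], [0.42, -0.907, 0.004], [0.008, -0.001, -1.0]]
ft_force: [-5.0, 1.5, 19.4]
gripper_width: 0.474
```

>>> {"api": "jog_arm", "payload": {
  "plan": [
    [[0,0,-0.001],0,-1],
    [[0,0,0],0,0.6],
    [[0,0,0],0,0.6],
    [[0,0,0],0,0.6],
    [[0,0,0],0,0.6],
    [[0,0,-0.03],0,0.6],
    [[0,0,-0.05],0,0.6],
    [[0,0,-0.05],0,0.6]
  ]
}}

```text
time: 5.0
position: [520.0, -43.0, 177.4]
eef_rot: [[0.908, 0.42, -0.003], [0.42, -0.908, 0.004], [-0.001, -0.005, -1.0]]
ft_force: [1.3, 0.3, 0.2]
gripper_width: 0.799
```

```bash
python3 - <<'E'
from h import *
plan([504,-178,150],-82)
E
```

```text
t 5.0 p [520.  -43.  177.4] yaw y -65.2 w 0.799 F [1.26 0.32 0.19]
tool shift mm [-71.2 115.9  27. ] turn 16.8
```

>>> {"api": "jog_arm", "payload": {
  "plan": [
    [[-0.024,0.039,0],0,0.6],
    [[-0.024,0.039,0],0,0.6],
    [[-0.023,0.038,0],0,0.6],
    [[0,0,0.01],8.4,0.6],
    [[0,0,0.01],8.4,0.6],
    [[0,0,0.005],0,0.6]
  ]
}}

```text
time: 5.6
position: [509.6, -181.0, 159.9]
eef_rot: [[0.989, 0.145, 0.013], [0.145, -0.989, 0.002], [0.013, -0.0, -1.0]]
ft_force: [0.3, 0.6, 0.3]
gripper_width: 0.802
```

```bash
python3 - <<'E'
from h import *
plan([504,-178,43],-82)
o=env.get_obs(); im=snap('wrist','w3')
print(wproj(o,[[504,-178,56]]))
E
```

```text
t 5.6 p [ 509.6 -181.   159.9] yaw y -81.7 w 0.802 F [0.28 0.6  0.26]
tool shift mm [ -6.7  -3.8 116.8] turn 0.3
[[275.61480507 227.55679228]]
```

View pics/w3.png

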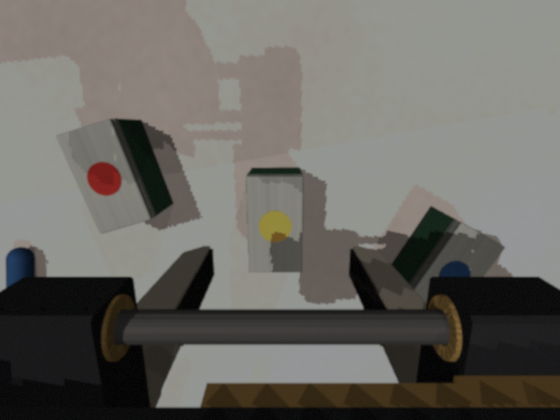

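>>> {"api": "jog_arm", "payload": {
  "plan": [
    [[-0.006,-0.004,0.02],0,0.6],
    [[-0.001,0,0.03],0,0.6],
    [[-0.001,0,0.03],0,0.6],
    [[0,0,0.025],0,0.6],
    [[0,0,0.012],0,0.6],
    [[0,0,0],0,0.6]
  ]
}}

```text
time: 6.25
position: [505.1, -173.3, 39.8]
eef_rot: [[0.983, 0.18, 0.016], [0.18, -0.984, 0.005], [0.017, -0.002, -1.0]]
ft_force: [-0.5, -0.1, 0.3]
gripper_width: 0.798
```

```bash
python3 - <<'E'
from h import *
plan([504,-178,43],-82)
E
```

```text
t 6.25 p [ 505.1 -173.3   39.8] yaw y -79.6 w 0.798 F [-0.46 -0.11  0.27]
tool shift mm [-1.8  4.4 -3.2] turn 2.4
```

>>> {"api": "jog_arm", "payload": {
  "plan": [
    [[-0.002,0.004,-0.004],2.4,0.6],
    [[0,0,0],0,0.6]
  ]
}}

```text
time: 6.45
position: [504.3, -177.9, 45.3]
eef_rot: [[0.99, 0.138, 0.017], [0.138, -0.99, 0.005], [0.017, -0.003, -1.0]]
ft_force: [-0.4, -0.2, -0.3]
gripper_width: 0.8
```

>>> {"api": "jog_arm", "payload": {
  "plan": [
    [[0,0,0],0,-1],
    [[0,0,0],0,-1],
    [[0,0,0],0,-1],
    [[0,0,0],0,-1],
    [[0,0,0],0,-1]
  ],
  "force": 30
}}

```text
time: 6.95
position: [505.9, -177.9, 48.6]
eef_rot: [[0.99, 0.14, 0.022], [0.139, -0.99, 0.004], [0.022, -0.001, -1.0]]
ft_force: [-0.2, -0.0, -1.3]
gripper_width: 0.471
```

>>> {"api": "jog_arm", "payload": {
  "plan": [
    [[0,0,-0.01],0,-1],
    [[0,0,-0.015],0,-1],
    [[0,0,-0.015],0,-1],
    [[0,0,0],0,-1],
    [[0,0,0],0,-1],
    [[0,0,0],0,-1],
    [[0,0,0],0,-1]
  ]
}}

```text
time: 7.65
position: [504.0, -177.7, 90.3]
eef_rot: [[0.99, 0.14, 0.02], [0.14, -0.99, 0.005], [0.02, -0.002, -1.0]]
ft_force: [0.3, 0.6, -0.8]
gripper_width: 0.47
```

>>> {"api": "jog_arm", "payload": {
  "plan": [
    [[0,0,0],0,-1]
  ]
}}

```text
time: 7.75
position: [503.8, -177.7, 89.8]
eef_rot: [[0.99, 0.14, 0.019], [0.14, -0.99, 0.005], [0.019, -0.002, -1.0]]
ft_force: [0.8, 0.7, -0.6]
gripper_width: 0.47
```

```bash
python3 - <<'E'
from h import *
st(); snap('side','s2'); st(); snap('wrist','w4'); o=st()
E
```

```text
t 7.75 p [ 503.8 -177.7   89.8] yaw y -82.0 w 0.47 F [ 0.81  0.68 -0.62]
t 7.8 p [ 503.7 -177.6   89.8] yaw y -82.0 w 0.473 F [-0.05 -0.04 -2.49]
t 7.85 p [ 503.7 -177.7   89.8] yaw y -82.0 w 0.469 F [ 0.64  0.15 -2.01]
```

>>> {"api": "jog_arm", "payload": {
  "plan": [
    [[0,0,0.02],0,-1],
    [[0,0,0.014],0,-1],
    [[0,0,0.004],0,-1],
    [[0,0,0],0,-1]
  ]
}}

```text
time: 8.25
position: [504.7, -177.7, 50.5]
eef_rot: [[0.99, 0.139, 0.019], [0.139, -0.99, 0.005], [0.019, -0.002, -1.0]]
ft_force: [0.2, -0.6, -1.3]
gripper_width: 0.472
```

>>> {"api": "jog_arm", "payload": {
  "plan": [
    [[0,0,0.0015],0,-1]
  ]
}}

```text
time: 8.35
position: [504.8, -177.8, 49.2]
eef_rot: [[0.99, 0.139, 0.019], [0.139, -0.99, 0.005], [0.019, -0.002, -1.0]]
ft_force: [0.4, 1.4, -2.1]
gripper_width: 0.467
```

>>> {"api": "jog_arm", "payload": {
  "plan": [
    [[0,0,0.001],0,-1]
  ]
}}

```text
time: 8.45
position: [504.8, -177.9, 48.5]
eef_rot: [[0.99, 0.139, 0.019], [0.139, -0.99, 0.005], [0.02, -0.002, -1.0]]
ft_force: [-3.4, 2.1, 12.3]
gripper_width: 0.47
```

>>> {"api": "jog_arm", "payload": {
  "plan": [
    [[0,0,0],0,0.6],
    [[0,0,0],0,0.6],
    [[0,0,0],0,0.6],
    [[0,0,0],0,0.6],
    [[0,0,-0.03],0,0.6],
    [[0,0,-0.05],0,0.6],
    [[0,0,-0.05],0,0.6]
  ]
}}

```text
time: 9.15
position: [500.3, -178.0, 178.0]
eef_rot: [[0.99, 0.139, 0.011], [0.139, -0.99, 0.007], [0.011, -0.005, -1.0]]
ft_force: [0.5, 0.8, 0.4]
gripper_width: 0.802
```

```bash
python3 - <<'E'
from h import *
plan([484,-329.5,160],-110.6)
E
```

```text
t 9.15 p [ 500.3 -178.   178. ] yaw y -82.0 w 0.802 F [0.53 0.78 0.4 ]
tool shift mm [-37.3 147.9  16.7] turn 28.6
```

>>> {"api": "jog_arm", "payload": {
  "plan": [
    [[-0.009,0.037,0],0,0.6],
    [[-0.009,0.037,0],0,0.6],
    [[-0.009,0.037,0],0,0.6],
    [[-0.009,0.037,0],0,0.6],
    [[0,0,0.005],8.5,0.6],
    [[0,0,0.005],8.5,0.6],
    [[0,0,0.005],8.5,0.6],
    [[0,0,0],3,0.6]
  ]
}}

```text
time: 9.95
position: [490.0, -334.6, 170.7]
eef_rot: [[0.937, -0.349, 0.025], [-0.349, -0.937, 0.002], [0.023, -0.011, -1.0]]
ft_force: [-0.2, 0.8, -1.0]
gripper_width: 0.801
```

```bash
python3 - <<'E'
from h import *
plan([484,-329.5,45],-110.6)
o=env.get_obs(); im=snap('wrist','w5')
print(wproj(o,[[484,-329.5,56]]))
E
```

```text
t 9.95 p [ 490.  -334.6  170.7] yaw y -110.4 w 0.801 F [-0.23  0.78 -1.05]
tool shift mm [-10.3  -1.3 125.5] turn 0.2
[[279.22746029 227.76182352]]
```

View pics/w5.png

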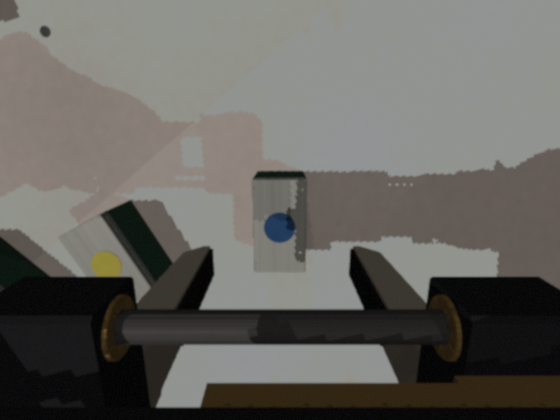

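>>> {"api": "jog_arm", "payload": {
  "plan": [
    [[-0.003,-0.001,0.025],0,0.6],
    [[-0.001,0,0.03],0,0.6],
    [[-0.001,0,0.03],0,0.6],
    [[0,0,0.025],0,0.6],
    [[0,0,0.01],0,0.6],
    [[0,0,0],0,0.6]
  ]
}}

```text
time: 10.6
position: [490.9, -331.8, 48.7]
eef_rot: [[0.94, -0.341, 0.03], [-0.341, -0.94, 0.001], [0.028, -0.011, -1.0]]
ft_force: [-1.0, -0.6, -0.7]
gripper_width: 0.802
```

```bash
python3 - <<'E'
from h import *
plan([484,-329.5,45],-110.6)
E
```

```text
t 10.6 p [ 490.9 -331.8   48.7] yaw y -110.0 w 0.802 F [-0.99 -0.57 -0.67]
tool shift mm [-7.4  0.2  3.5] turn 0.6
```

>>> {"api": "jog_arm", "payload": {
  "plan": [
    [[0.001,0,0.005],0.6,0.6],
    [[0,0,0],0,0.6],
    [[0,0,0],0,-1],
    [[0,0,0],0,-1],
    [[0,0,0],0,-1],
    [[0,0,0],0,-1],
    [[0,0,0],0,-1]
  ],
  "force": 40
}}

```text
time: 11.3
position: [494.1, -333.3, 47.9]
eef_rot: [[0.936, -0.35, 0.035], [-0.35, -0.937, -0.002], [0.034, -0.01, -0.999]]
ft_force: [0.3, -0.8, -3.7]
gripper_width: 0.47
```

>>> {"api": "jog_arm", "payload": {
  "plan": [
    [[0,0,-0.01],0,-1],
    [[0,0,-0.015],0,-1],
    [[0,0,-0.015],0,-1],
    [[0,0,0],0,-1],
    [[0,0,0],0,-1],
    [[0,0,0],0,-1],
    [[0,0,0],0,-1]
  ]
}}

```text
time: 12.0
position: [490.2, -330.9, 87.5]
eef_rot: [[0.936, -0.35, 0.029], [-0.35, -0.937, 0.002], [0.026, -0.012, -1.0]]
ft_force: [-0.7, -0.3, -6.7]
gripper_width: 0.47
```

```bash
python3 - <<'E'
from h import *
st(); snap('side','s3'); st(); snap('wrist','w6'); o=st()
E
```

```text
t 12.0 p [ 490.2 -330.9   87.5] yaw y -110.5 w 0.47 F [-0.68 -0.28 -6.72]
t 12.05 p [ 490.1 -330.9   87.4] yaw y -110.5 w 0.471 F [ 0.47  0.15 -5.9 ]
t 12.1 p [ 490.1 -331.    87.5] yaw y -110.5 w 0.475 F [-0.37 -1.09 -7.38]
```

View pics/s3.png

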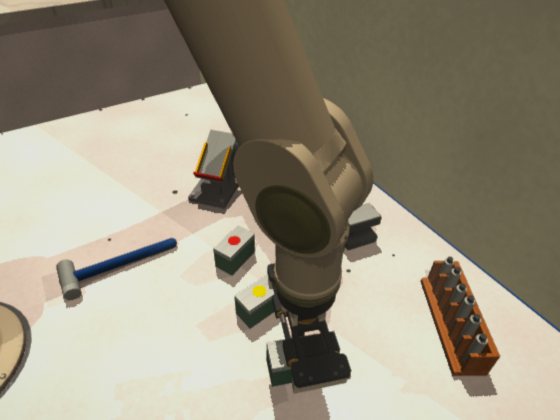

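View pics/w6.png

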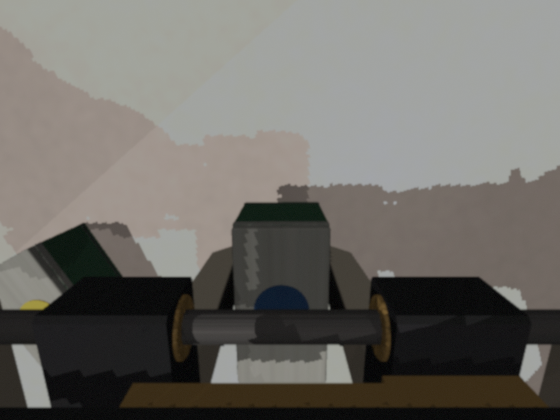

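>>> {"api": "jog_arm", "payload": {
  "plan": [
    [[0,0,-0.03],0,-1],
    [[0,0,-0.04],0,-1],
    [[0,0,-0.04],0,-1],
    [[0,0,-0.04],0,-1],
    [[0,0,-0.02],-5,-1],
    [[0,0,0],-8,-1],
    [[0,0,0],-8,-1],
    [[0,0,0],-8,-1]
  ]
}}

```text
time: 12.9
position: [483.0, -330.5, 260.6]
eef_rot: [[0.987, 0.162, 0.021], [0.162, -0.987, 0.004], [0.022, -0.001, -1.0]]
ft_force: [-0.7, -0.2, -7.0]
gripper_width: 0.472
```

>>> {"api": "jog_arm", "payload": {
  "plan": [
    [[0,0,0],-8,-1],
    [[0,0,0],-8,-1],
    [[0,0,0],-8,-1],
    [[0,0,0],-8,-1],
    [[0,0,0],-2,-1],
    [[0,0,0],0,-1]
  ]
}}

```text
time: 13.5
position: [479.6, -329.7, 258.1]
eef_rot: [[0.708, 0.706, 0.017], [0.706, -0.709, 0.008], [0.017, 0.006, -1.0]]
ft_force: [-0.3, -0.2, -6.4]
gripper_width: 0.471
```

```bash
python3 - <<'E'
from h import *
plan([526,125,260],-47.5)
E
```

```text
t 13.5 p [ 479.6 -329.7  258.1] yaw y -45.1 w 0.471 F [-0.34 -0.18 -6.4 ]
tool shift mm [ 353.8 -289.5    2.3] turn 2.4
```

>>> {"api": "jog_arm", "payload": {
  "plan": [
    [[0.02,-0.016,0],0,-1],
    [[0.03,-0.025,0],0,-1],
    [[0.034,-0.028,0],0,-1],
    [[0.034,-0.028,0],0,-1],
    [[0.034,-0.028,0],0,-1],
    [[0.034,-0.028,0],0,-1],
    [[0.034,-0.028,0],0,-1],
    [[0.034,-0.028,0],0,-1]
  ]
}}

```text
time: 14.3
position: [513.7, -0.6, 258.5]
eef_rot: [[0.729, 0.684, 0.014], [0.684, -0.73, 0.004], [0.013, 0.007, -1.0]]
ft_force: [0.3, 0.3, -6.1]
gripper_width: 0.471
```

```bash
python3 - <<'E'
from h import *
plan([526,125,260],-47.5)
E
```

```text
t 14.3 p [513.7  -0.6 258.5] yaw y -46.9 w 0.471 F [ 0.27  0.29 -6.11]
tool shift mm [ 94.9 -83.2  -0.8] turn 0.6
```

>>> {"api": "jog_arm", "payload": {
  "plan": [
    [[0.032,-0.028,0],0,-1],
    [[0.03,-0.025,0],0,-1],
    [[0.02,-0.018,0],0,-1],
    [[0.01,-0.01,0],0,-1],
    [[0,0,0],0.5,-1],
    [[0,0,0],0,-1]
  ]
}}

```text
time: 14.9
position: [524.3, 134.3, 257.7]
eef_rot: [[0.735, 0.678, 0.012], [0.678, -0.735, 0.005], [0.013, 0.005, -1.0]]
ft_force: [-0.9, -1.3, -7.1]
gripper_width: 0.467
```

```bash
python3 - <<'E'
from h import *
plan([526,125,260],-47.5)
o=env.get_obs(); snap('wrist','w7'); snap('side','s4')
P=(seatR(np.radians(42.5))@np.array([[0,0,0],[-40,-28,17],[-40,28,17],[40,28,14],[40,-28,14]]).T).T+[592,186,85]
print(wproj(o,P).round(1)); print(o['eef_rot'],o['position'])
E
```

```text
t 14.9 p [524.3 134.3 257.7] yaw y -47.3 w 0.467 F [-0.87 -1.29 -7.11]
tool shift mm [-5.   8.1 -2.3] turn 0.2
[[288.1 111.9]
 [316.1 158.1]
 [258.8 157.9]
 [254.7  75.8]
 [324.1  76.2]]
[[ 0.73511183  0.6778336   0.01233749]
 [ 0.67782844 -0.73520148  0.00523319]
 [ 0.01261777  0.00451572 -0.9999102 ]] [524.25330393 134.34473355 257.68093992]
```

View pics/w7.png

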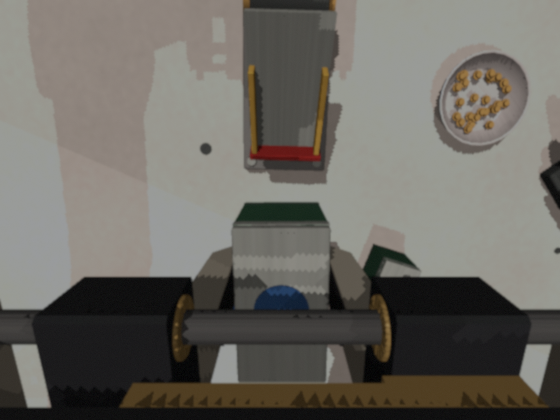

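View pics/s4.png

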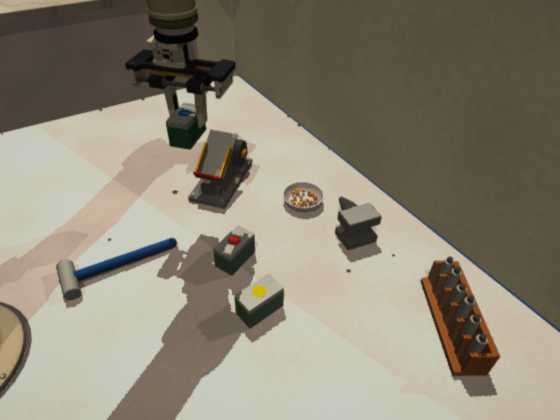

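```bash
python3 - <<'E'
import cv2
im=cv2.imread('pics/w7.png')
im=cv2.convertScaleAbs(im[50:170,235:345],alpha=1.4)
cv2.imwrite('pics/z4.png',cv2.resize(im,None,fx=5,fy=5,interpolation=cv2.INTER_CUBIC))
E
```

```text
(no output)
```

View pics/z4.png

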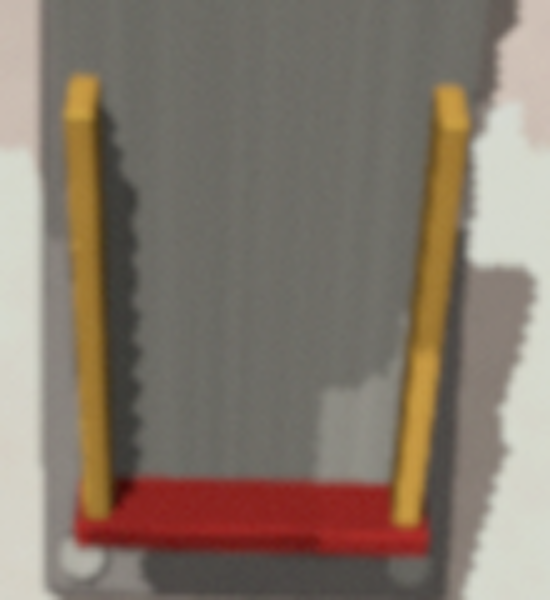

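```bash
cat > fit.py <<'E'
from h import *
from scipy.optimize import least_squares
o=dict(eef_rot=np.array([[0.73511183,0.6778336,0.01233749],[0.67782844,-0.73520148,0.00523319],[0.01261777,0.00451572,-0.9999102]]),position=np.array([524.253,134.345,257.681]))
z=lambda a:np.array(a)/5+[235,50]
wp=z([(97,120),(66,120),(436,128),(467,128),(115,480),(395,487),(112,516),(393,524)])
wo=np.array([[40,28,14],[40,33,14],[40,-28,14],[40,-33,14],[-40,28,0],[-40,-28,0],[-40,28,14],[-40,-28,14]])
sp=np.array([(168,143),(320,171),(88,340),(270,376)])/6.5+[180,120]
so=np.array([[40,30.5,14],[40,-30.5,14],[-43,33,17],[-43,-33,17]])
W=lambda v,P:(seatR(v[2])@P.T).T+[v[0],v[1],85]
f1=lambda v:(wproj(o,W(v,wo))-wp).ravel()
f2=lambda v:(proj('side',W(v,so))-sp).ravel()
for f in (f1,f2,lambda v:np.r_[f1(v),f2(v)]):
    r=least_squares(f,[592,186,.74]); print(r.x[:2].round(1),np.degrees(r.x[2]).round(2),r.fun.round(1))
E
python3 fit.py
```

```text
[592.  187.6] 41.69 [-0.7 -0.2 -0.7 -0.3  0.9 -0.4  0.9 -0.2 -0.   0.  -0.8 -0.3 -0.2  1.2
  0.5  0.7]
[591.9 185.8] 42.48 [-0.3 -0.2  0.4 -0.4  0.7  0.6 -0.8  0. ]
[592.  187.5] 41.76 [-0.7 -0.2 -0.7 -0.3  1.  -0.4  1.  -0.3  0.1  0.1 -0.7 -0.3 -0.1  1.3
  0.6  0.7 -0.3 -0.7  0.2 -0.6  0.3  0.  -1.4 -0.3]
```

```bash
python3 - <<'E'
from h import *
o=dict(eef_rot=np.eye(3),position=np.zeros(3))
for zz in (-8.5,-10,-7): print(zz,wray(o,[[233,223],[329,223],[237,380],[327,380]],zz).round(1))
for zz in (47.5,): print(zz,wray(o,[[243,204],[322,204]],zz).round(1))
for th in (0,3,6,-3):
  for d in (9,11):
    t=np.radians(th); pv=np.array([d,0,45]);
    Q=[]
    for c in ([40,22,56],[40,-22,56],[40,22,0],[40,-22,0],[-40,22,56],[0,0,56]):
        v=np.array(c)-pv; x=v[0]*np.cos(t)-v[2]*np.sin(t); z=v[0]*np.sin(t)+v[2]*np.cos(t)
        Q.append([x,v[1],3-z])
    print(th,d,wproj(o,Q).round(0).tolist())
E
```

```text
-8.5 [[ 32.2 -19.8  -8.5]
 [ 32.3  21.6  -8.5]
 [-49.7 -20.9  -8.5]
 [-49.6  23.9  -8.5]]
-10 [[ 32.7 -19.6 -10. ]
 [ 32.8  21.3 -10. ]
 [-48.3 -20.7 -10. ]
 [-48.2  23.7 -10. ]]
-7 [[ 31.8 -20.1  -7. ]
 [ 31.9  21.8  -7. ]
 [-51.1 -21.2  -7. ]
 [-51.   24.2  -7. ]]
47.5 [[ 26.6 -22.   47.5]
 [ 26.7  25.4  47.5]]
0 9 [[330.0, 226.0], [228.0, 225.0], [316.0, 197.0], [243.0, 197.0], [323.0, 378.0], [279.0, 307.0]]
0 11 [[330.0, 230.0], [228.0, 230.0], [316.0, 200.0], [243.0, 200.0], [323.0, 382.0], [279.0, 311.0]]
3 9 [[330.0, 228.0], [228.0, 228.0], [317.0, 194.0], [242.0, 193.0], [322.0, 375.0], [279.0, 308.0]]
3 11 [[330.0, 232.0], [228.0, 232.0], [317.0, 197.0], [243.0, 197.0], [322.0, 378.0], [279.0, 311.0]]
6 9 [[331.0, 231.0], [227.0, 231.0], [317.0, 191.0], [242.0, 190.0], [322.0, 372.0], [279.0, 308.0]]
6 11 [[330.0, 235.0], [228.0, 235.0], [317.0, 194.0], [242.0, 194.0], [322.0, 375.0], [279.0, 312.0]]
-3 9 [[329.0, 223.0], [229.0, 223.0], [316.0, 200.0], [243.0, 200.0], [324.0, 381.0], [279.0, 307.0]]
-3 11 [[329.0, 228.0], [229.0, 227.0], [316.0, 203.0], [243.0, 203.0], [324.0, 385.0], [279.0, 310.0]]
```

```bash
python3 - <<'E'
import cv2
im=cv2.imread('pics/w7.png')
im=cv2.convertScaleAbs(im[190:400,210:350],alpha=1.6)
cv2.imwrite('pics/z5.png',cv2.resize(im,None,fx=2.8,fy=2.8,interpolation=cv2.INTER_CUBIC))
E
```

```text
(no output)
```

View pics/z5.png

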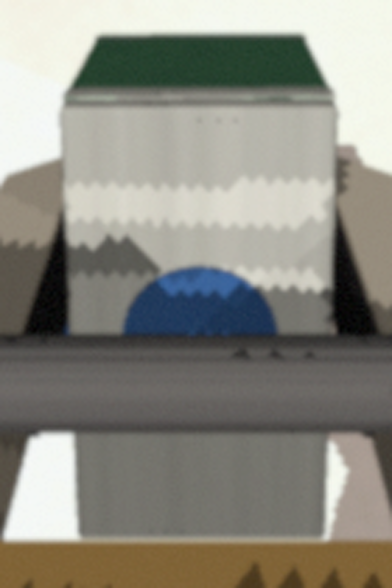

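```bash
cat > way.py <<'E'
from h import *
a=np.radians(32); d,h,xb=10,45,43
S=np.array([592,187.5,85]); yaw=np.radians(42)
def wp(th,sink,lift=0,dx=0):
    p=np.radians(32-th); x,z=d-40,h
    s=xb+dx+x*np.cos(p)+z*np.sin(p); n=-x*np.sin(p)+z*np.cos(p)-sink
    u=s*np.cos(a)-n*np.sin(a); zz=s*np.sin(a)+n*np.cos(a)+lift+3
    return u,zz,S+[u*np.cos(yaw),u*np.sin(yaw),zz]
if __name__=='__main__':
    for th,si in ((0,0),(0,3),(5,4),(10,5),(15,6),(20,8),(25,9),(29,10),(32,11),(32,12)):
        u,z,P=wp(th,si); print(th,si,round(u,1),round(z,1),P.round(1))
    plan(wp(0,0,100)[2],-48); plan(wp(0,0,15)[2],-48)
E
python3 way.py
```

```text
0 0 6.5 70.8 [596.8 191.8 155.8]
0 3 8.1 68.2 [598.  192.9 153.2]
5 4 4.8 64.6 [595.6 190.7 149.6]
10 5 1.8 60.7 [593.3 188.7 145.7]
15 6 -1.0 56.4 [591.3 186.8 141.4]
20 8 -2.9 51.0 [589.9 185.6 136. ]
25 9 -5.0 46.3 [588.3 184.2 131.3]
29 10 -6.3 42.1 [587.3 183.3 127.1]
32 11 -7.0 38.7 [586.8 182.8 123.7]
32 12 -6.5 37.9 [587.2 183.2 122.9]
t 15.0 p [524.4 133.7 257.8] yaw y -47.4 w 0.469 F [ 0.34 -0.76 -6.83]
tool shift mm [92.6  6.3  3.2] turn 0.6
t 15.0 p [524.4 133.7 257.8] yaw y -47.4 w 0.469 F [ 0.34 -0.76 -6.83]
tool shift mm [91.5  5.9 88.2] turn 0.6
```

>>> {"api": "jog_arm", "payload": {
  "plan": [
    [[0.025,0.002,0],0.6,-1],
    [[0.03,0.002,0],0,-1],
    [[0.025,0.002,0],0,-1],
    [[0.01,0,0],0,-1],
    [[0,0,0],0,-1]
  ]
}}

```text
time: 15.5
position: [597.0, 182.5, 258.9]
eef_rot: [[0.751, 0.66, 0.011], [0.66, -0.751, 0.003], [0.01, 0.005, -1.0]]
ft_force: [-1.0, 0.1, -6.5]
gripper_width: 0.471
```

```bash
python3 - <<'E'
from way import *
plan(wp(0,0,15)[2],-48); o=env.get_obs(); print(o['eef_rot'][2])
E
```

```text
t 15.5 p [597.  182.5 258.9] yaw y -48.7 w 0.471 F [-0.99  0.1  -6.51]
tool shift mm [ 5.1 -7.6 88.1] turn -0.7
[ 0.00997742  0.0051052  -0.99993719]
```

>>> {"api": "jog_arm", "payload": {
  "plan": [
    [[0.005,-0.007,0.02],-0.6,-1],
    [[0,0,0.03],0,-1],
    [[0,0,0.02],0,-1],
    [[0,0,0.01],0,-1],
    [[0,0,0],0,-1]
  ]
}}

```text
time: 16.0
position: [594.2, 183.8, 177.6]
eef_rot: [[0.749, 0.663, 0.009], [0.663, -0.749, 0.0], [0.007, 0.006, -1.0]]
ft_force: [-0.3, -0.1, -6.0]
gripper_width: 0.471
```

```bash
python3 - <<'E'
from way import *
plan(wp(0,0,0)[2],-48); o=env.get_obs(); snap('side','s5'); snap('wrist','w8')
im=cv2.imread('pics/s5.png')[80:240,130:290]; cv2.imwrite('pics/z6.png',cv2.resize(im,None,fx=3.7,fy=3.7,interpolation=cv2.INTER_CUBIC))
E
```

```text
t 16.0 p [594.2 183.8 177.6] yaw y -48.5 w 0.471 F [-0.27 -0.14 -6.04]
tool shift mm [ 7.1 -4.4 21.8] turn -0.5
```

View pics/z6.png

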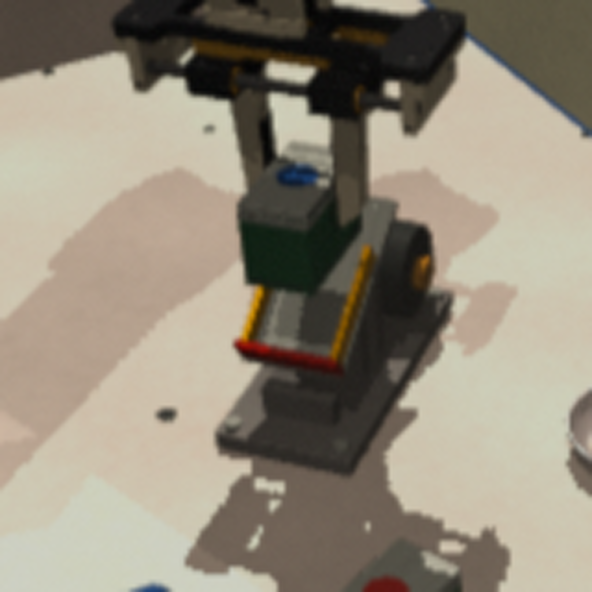

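View pics/w8.png

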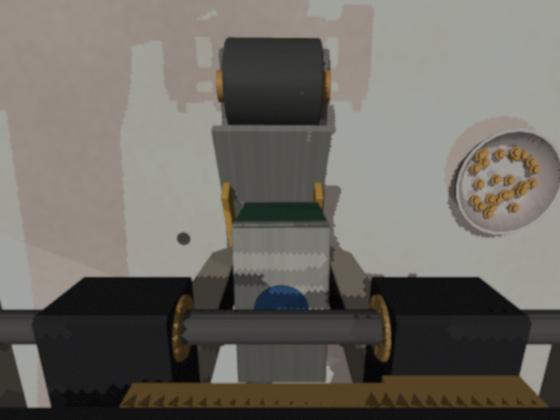

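>>> {"api": "jog_arm", "payload": {
  "plan": [
    [[0.007,-0.005,0.008],-0.5,-1],
    [[0,0,0],0,-1],
    [[0,0,0],0,-1]
  ],
  "force": 25
}}

```text
time: 16.4
position: [598.8, 193.8, 173.4]
eef_rot: [[0.742, 0.67, 0.016], [0.67, -0.743, 0.003], [0.014, 0.008, -1.0]]
ft_force: [0.4, 1.4, -5.6]
gripper_width: 0.473
```

```bash
python3 - <<'E'
from way import *
plan(wp(0,0,0)[2],-48); o=env.get_obs(); snap('wrist','w9')
P=(seatR(np.radians(42))@np.array([[40,28,14],[40,33,14],[40,-28,14],[40,-33,14.]]).T).T+S
print(wproj(o,P).round(1).tolist())
im=cv2.imread('pics/w9.png')[110:270,190:370]; cv2.imwrite('pics/z7.png',cv2.resize(cv2.convertScaleAbs(im,alpha=1.4),None,fx=3.7,fy=3.7,interpolation=cv2.INTER_CUBIC))
E
```

```text
t 16.4 p [598.8 193.8 173.4] yaw y -48.0 w 0.473 F [ 0.42  1.44 -5.6 ]
tool shift mm [-3.1 -0.1 17.6] turn 0.0
[[234.8, 216.5], [226.8, 216.5], [323.4, 216.5], [331.3, 216.5]]
```

View pics/z7.png

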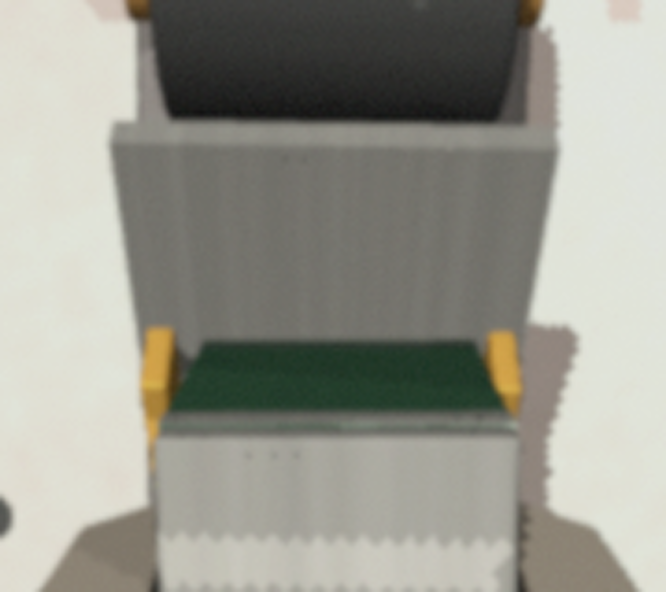

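>>> {"api": "jog_arm", "payload": {
  "plan": [
    [[-0.003,-0.001,0.006],0,-1],
    [[0,0,0.006],0,-1],
    [[0,0,0],0,-1]
  ],
  "force": 20
}}

```text
time: 16.75
position: [595.8, 192.9, 160.8]
eef_rot: [[0.742, 0.67, 0.017], [0.67, -0.742, 0.004], [0.015, 0.008, -1.0]]
ft_force: [0.4, 0.5, -6.9]
gripper_width: 0.47
```

```bash
python3 - <<'E'
from way import *
plan(wp(0,0,0)[2],-48)
E
```

```text
t 16.75 p [595.8 192.9 160.8] yaw y -47.9 w 0.47 F [ 0.37  0.49 -6.89]
tool shift mm [-0.1  1.4  5.1] turn 0.1
```

>>> {"api": "jog_arm", "payload": {
  "plan": [
    [[0,0,0.003],0,-1],
    [[0,0,0.002],0,-1],
    [[0,0,0.002],0,-1]
  ],
  "force": 15
}}

```text
time: 17.05
position: [596.1, 192.7, 153.3]
eef_rot: [[0.742, 0.67, 0.017], [0.67, -0.742, 0.004], [0.015, 0.009, -1.0]]
ft_force: [0.5, 0.8, -5.0]
gripper_width: 0.47
```

>>> {"api": "jog_arm", "payload": {
  "plan": [
    [[0,0,0.002],0,-1],
    [[0,0,0.002],0,-1]
  ]
}}

```text
time: 17.25
position: [596.7, 192.9, 149.4]
eef_rot: [[0.742, 0.67, 0.018], [0.67, -0.743, 0.004], [0.016, 0.009, -1.0]]
ft_force: [-0.8, -0.6, -2.7]
gripper_width: 0.475
```

```bash
python3 - <<'E'
from way import *
plan(wp(0,0,0)[2],-48);snap('side','s6');snap('wrist','w10')
im=cv2.imread('pics/s6.png')[80:240,130:290]; cv2.imwrite('pics/z8.png',cv2.resize(im,None,fx=3.7,fy=3.7,interpolation=cv2.INTER_CUBIC))
E
```

```text
t 17.25 p [596.7 192.9 149.4] yaw y -47.9 w 0.475 F [-0.83 -0.56 -2.7 ]
tool shift mm [-0.5  0.9 -6.4] turn 0.1
```

View pics/z8.png

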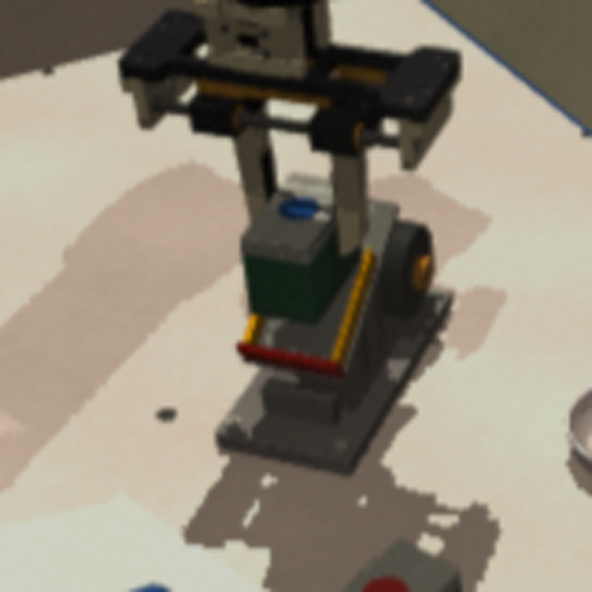

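View pics/w10.png

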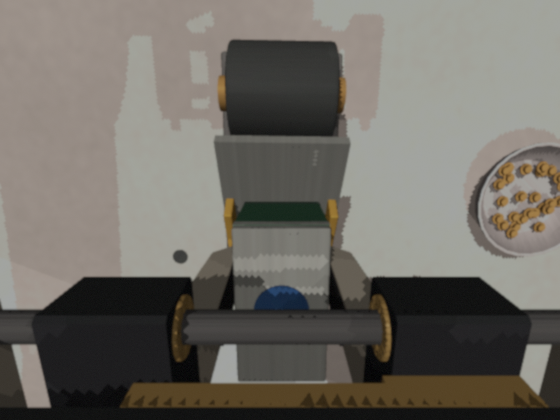

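>>> {"api": "jog_arm", "payload": {
  "plan": [
    [[0,0,0.002],0,-1],
    [[-0.001,0,0.002],0,-1],
    [[-0.001,0,0.002],0,-1]
  ],
  "force": 12
}}

```text
time: 17.65
position: [595.3, 191.5, 143.6]
eef_rot: [[0.742, 0.67, 0.018], [0.67, -0.742, 0.004], [0.016, 0.009, -1.0]]
ft_force: [-1.3, -0.1, -2.6]
gripper_width: 0.469
```

```bash
python3 - <<'E'
from way import *
plan(wp(0,0,0)[2],-48);snap('wrist','w11'); st()
E
```

```text
t 17.65 p [595.3 191.5 143.6] yaw y -47.9 w 0.469 F [-1.32 -0.1  -2.64]
tool shift mm [  1.5   0.9 -12.2] turn 0.1
t 17.7 p [595.  191.3 143.2] yaw y -47.9 w 0.471 F [-1.62 -1.26 -2.27]
```

View pics/w11.png

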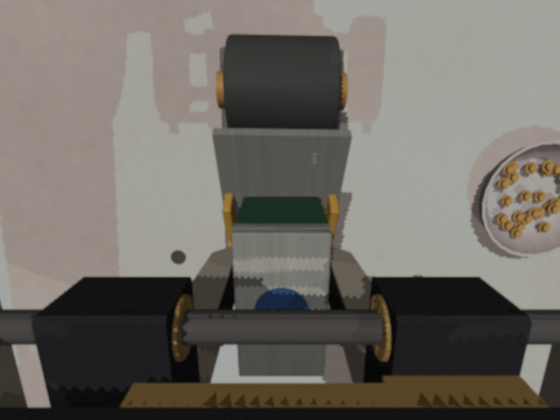

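>>> {"api": "jog_arm", "payload": {
  "plan": [
    [[-0.001,0,0.002],0,-1],
    [[-0.001,0,0.002],0,-1],
    [[-0.001,0,0.002],0,-1],
    [[-0.001,0,0.002],0,-1]
  ]
}}

```text
time: 18.1
position: [591.2, 187.8, 134.5]
eef_rot: [[0.743, 0.67, 0.016], [0.67, -0.743, 0.003], [0.014, 0.008, -1.0]]
ft_force: [-2.1, -1.6, -2.3]
gripper_width: 0.472
```

```bash
python3 - <<'E'
from way import *
plan(wp(32,11)[2],-48);snap('wrist','w12'); st()
E
```

```text
t 18.1 p [591.2 187.8 134.5] yaw y -48.0 w 0.472 F [-2.12 -1.6  -2.34]
tool shift mm [-6.7  0.6 10.7] turn 0.0
t 18.15 p [591.  187.5 134.2] yaw y -48.0 w 0.478 F [-1.79 -1.17 -1.96]
```

View pics/w12.png

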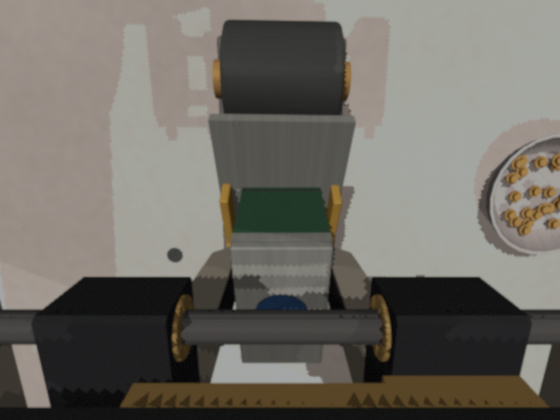

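```bash
cat > tilt.py <<'E'
from h import *
from scipy.optimize import least_squares
T0=dict(eef_rot=np.eye(3),position=np.zeros(3))
def tilt(far,bot,near,h=45):
    def f(v):
        t,d,hh=np.radians(v[0]),v[1],v[2]; Q=[]
        for c in ([40,56],[40,0],[-40,56]):
            x,z=c[0]-d,c[1]-hh; Q.append([x*np.cos(t)-z*np.sin(t),0,3-(x*np.sin(t)+z*np.cos(t))])
        return wproj(T0,Q)[:,1]-[far,bot,near]
    r=least_squares(f,[10,10,h]); return r.x.round(1)
E
python3 - <<'E'
from tilt import *
for a in ((226,203,382),(228,198,375),(236,189,360),(237,189,360),(236,190,361)): print(a,tilt(*a))
E
```

```text
(226, 203, 382) [-3.4 10.9 46.9]
(228, 198, 375) [ 0.7 11.3 49.1]
(236, 189, 360) [10.6 14.4 53.7]
(237, 189, 360) [11.1 14.7 53.5]
(236, 190, 361) [10.  14.6 53.8]
```

>>> {"api": "jog_arm", "payload": {
  "plan": [
    [[-0.001,0,0.002],0,-1],
    [[-0.001,0,0.002],0,-1],
    [[-0.001,0,0.002],0,-1]
  ]
}}

```text
time: 18.45
position: [590.6, 186.9, 129.9]
eef_rot: [[0.742, 0.67, 0.02], [0.67, -0.743, 0.006], [0.019, 0.009, -1.0]]
ft_force: [-4.7, 1.0, 17.3]
gripper_width: 0.474
```

```bash
python3 - <<'E'
from way import *
plan(wp(32,11)[2],-48);snap('wrist','w13'); snap('side','s7'); st()
im=cv2.imread('pics/s7.png')[90:230,150:270]; cv2.imwrite('pics/z9.png',cv2.resize(im,None,fx=4.2,fy=4.2,interpolation=cv2.INTER_CUBIC))
E
```

```text
t 18.45 p [590.6 186.9 129.9] yaw y -48.0 w 0.474 F [-4.71  0.97 17.34]
tool shift mm [-5.7  0.4  6. ] turn 0.0
t 18.55 p [590.6 186.9 129.9] yaw y -48.0 w 0.472 F [-2.02  0.08  9.12]
```

View pics/w13.png

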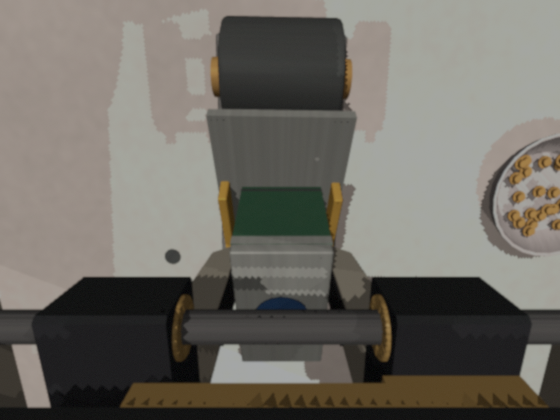

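View pics/z9.png

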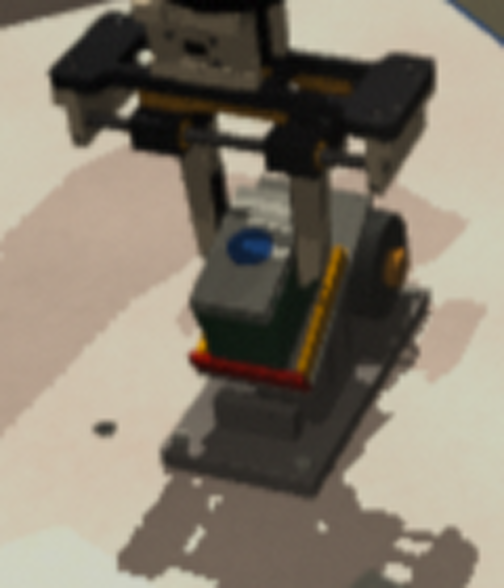

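```bash
python3 - <<'E'
from way import *
from tilt import tilt
for q in ((237,187,358),(238,187,358),(236,187,359)): print(tilt(*q))
o=env.get_obs(); p=np.array(o['position'])-[0,0,3]
e=np.array([np.cos(yaw),np.sin(yaw),0]); l=np.array([-np.sin(yaw),np.cos(yaw),0]); k=np.array([0,0,1.])
p=p-1.3*(-l)*-1 if 0 else p+(-l)*1.3
for th in (8,12,16,20,24,28):
  for d,h in ((10,45),(14,53)):
    t=np.radians(th); ex=np.cos(t)*e+np.sin(t)*k; ez=-np.sin(t)*e+np.cos(t)*k
    C=[p+(a-d)*ex+b*l+(c-h)*ez for a,b,c in ((-40,22,56),(-40,-22,56),(-40,22,0),(-40,-22,0),(40,22,56),(40,-22,56))]
    print(th,d,h,((proj('side',C)-[150,90])*4.2).round(0).tolist(), 'Alow',(C[3]).round(0))
im=cv2.imread('pics/s7.png')[125:195,180:250]; cv2.imwrite('pics/z10.png',cv2.resize(cv2.convertScaleAbs(im,alpha=1.8),None,fx=8.4,fy=8.4,interpolation=cv2.INTER_CUBIC))
im=cv2.imread('pics/w13.png')[170:380,200:360]; cv2.imwrite('pics/z11.png',cv2.resize(cv2.convertScaleAbs(im,alpha=1.8),None,fx=2.8,fy=2.8,interpolation=cv2.INTER_CUBIC))
E
```

```text
[12.3 14.2 53.3]
[12.7 14.4 53.1]
[11.7 13.4 52.6]
8 10 45 [[188.0, 276.0], [265.0, 291.0], [205.0, 351.0], [279.0, 365.0], [244.0, 182.0], [318.0, 195.0]] Alow [574. 141.  75.]
8 14 53 [[187.0, 292.0], [264.0, 307.0], [204.0, 366.0], [278.0, 380.0], [244.0, 198.0], [317.0, 211.0]] Alow [572. 139.  67.]
12 10 45 [[188.0, 282.0], [265.0, 296.0], [208.0, 351.0], [281.0, 366.0], [243.0, 180.0], [317.0, 193.0]] Alow [577. 143.  72.]
12 14 53 [[188.0, 297.0], [265.0, 312.0], [208.0, 366.0], [281.0, 380.0], [243.0, 196.0], [317.0, 208.0]] Alow [575. 142.  64.]
16 10 45 [[189.0, 287.0], [266.0, 302.0], [211.0, 351.0], [284.0, 365.0], [242.0, 178.0], [316.0, 191.0]] Alow [580. 146.  70.]
16 14 53 [[190.0, 302.0], [266.0, 317.0], [212.0, 365.0], [285.0, 379.0], [242.0, 194.0], [316.0, 206.0]] Alow [578. 145.  61.]
20 10 45 [[190.0, 292.0], [267.0, 307.0], [215.0, 350.0], [288.0, 364.0], [241.0, 177.0], [315.0, 190.0]] Alow [583. 148.  67.]
20 14 53 [[191.0, 307.0], [267.0, 321.0], [216.0, 364.0], [288.0, 378.0], [242.0, 192.0], [315.0, 205.0]] Alow [582. 148.  59.]
24 10 45 [[191.0, 297.0], [268.0, 312.0], [218.0, 349.0], [291.0, 363.0], [240.0, 176.0], [314.0, 189.0]] Alow [586. 151.  65.]
24 14 53 [[193.0, 311.0], [269.0, 326.0], [219.0, 362.0], [292.0, 376.0], [241.0, 190.0], [315.0, 203.0]] Alow [586. 151.  56.]
28 10 45 [[193.0, 302.0], [269.0, 316.0], [222.0, 347.0], [294.0, 361.0], [238.0, 175.0], [312.0, 188.0]] Alow [589. 154.  64.]
28 14 53 [[195.0, 315.0], [270.0, 329.0], [223.0, 359.0], [295.0, 373.0], [240.0, 189.0], [314.0, 202.0]] Alow [589. 154.  55.]
```

View pics/z10.png

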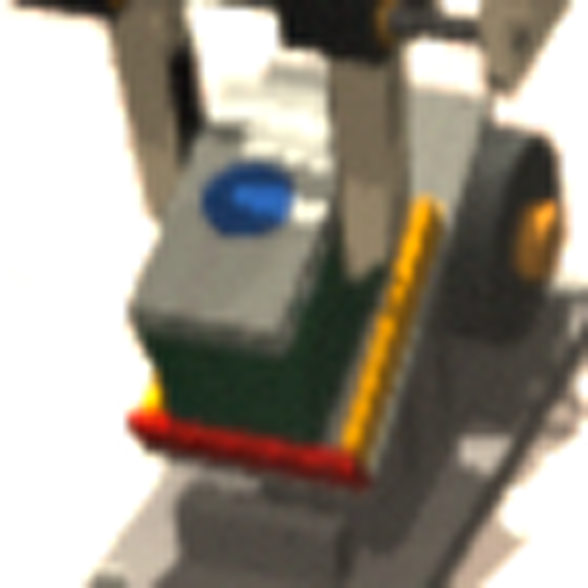

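View pics/z11.png

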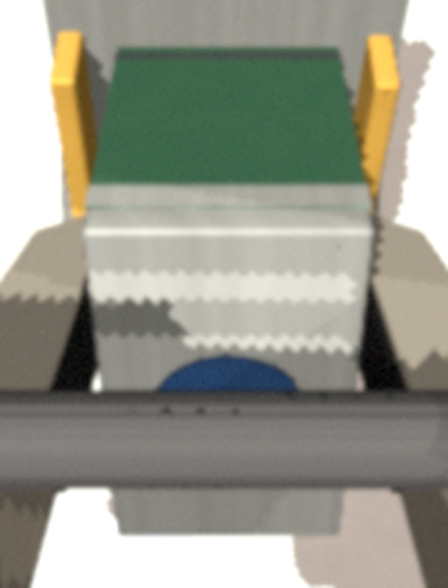

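```bash
python3 - <<'E'
from tilt import tilt
for q in ((253,188,360.7),(244,188,360.7)): print(tilt(*q))
E
```

```text
[18.4 15.9 47.4]
[14.5 14.9 50.2]
```

>>> {"api": "jog_arm", "payload": {
  "plan": [
    [[0.001,0,-0.002],0,-1],
    [[0.002,0,0],0,-1],
    [[0.001,0,0],0,-1]
  ],
  "force": 8
}}

```text
time: 18.85
position: [591.1, 187.5, 131.4]
eef_rot: [[0.743, 0.669, 0.015], [0.669, -0.743, 0.003], [0.013, 0.008, -1.0]]
ft_force: [-3.9, -2.4, -2.4]
gripper_width: 0.472
```

```bash
python3 - <<'E'
from way import *
plan(wp(32,11)[2],-48);snap('wrist','w14'); snap('side','s8'); st()
im=cv2.imread('pics/s8.png')[125:195,180:250]; a=cv2.resize(cv2.convertScaleAbs(im,alpha=1.5),None,fx=6,fy=6,interpolation=cv2.INTER_CUBIC)
im=cv2.imread('pics/w14.png')[170:380,200:360]; b=cv2.resize(cv2.convertScaleAbs(im,alpha=1.8),None,fx=2,fy=2,interpolation=cv2.INTER_CUBIC)
cv2.imwrite('pics/z12.png',np.hstack([a,b]))
E
```

```text
t 18.85 p [591.1 187.5 131.4] yaw y -48.0 w 0.472 F [-3.88 -2.44 -2.35]
tool shift mm [-6.4  0.5  7.6] turn -0.0
t 18.95 p [591.2 187.5 131.3] yaw y -48.0 w 0.472 F [-2.67 -3.33 -2.69]
```

View pics/z12.png

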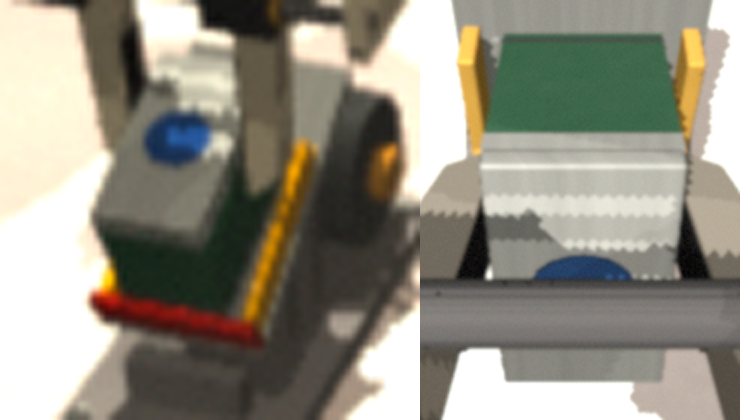

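>>> {"api": "jog_arm", "payload": {
  "plan": [
    [[0.001,0,0.001],0,-1],
    [[-0.001,0,0.002],0,-1]
  ],
  "force": 8
}}

```text
time: 19.15
position: [591.9, 188.1, 129.3]
eef_rot: [[0.743, 0.669, 0.017], [0.669, -0.743, 0.004], [0.015, 0.008, -1.0]]
ft_force: [-3.2, 1.2, 11.4]
gripper_width: 0.472
```

>>> {"api": "jog_arm", "payload": {
  "plan": [
    [[-0.001,0,0.002],0,-1]
  ]
}}

```text
time: 19.25
position: [592.3, 188.4, 128.5]
eef_rot: [[0.743, 0.669, 0.019], [0.669, -0.743, 0.006], [0.018, 0.008, -1.0]]
ft_force: [-3.6, -0.6, 11.9]
gripper_width: 0.473
```

```bash
python3 - <<'E'
from way import *
plan(wp(32,11)[2],-48);snap('wrist','w15'); snap('side','s9'); snap('scene','c9'); st()
im=cv2.imread('pics/s9.png')[125:195,180:250]; a=cv2.resize(cv2.convertScaleAbs(im,alpha=1.5),None,fx=6,fy=6,interpolation=cv2.INTER_CUBIC)
im=cv2.imread('pics/w15.png')[170:380,200:360]; b=cv2.resize(cv2.convertScaleAbs(im,alpha=1.8),None,fx=2,fy=2,interpolation=cv2.INTER_CUBIC)
cv2.imwrite('pics/z13.png',np.hstack([a,b]))
im=cv2.imread('pics/c9.png')[170:290,340:460];cv2.imwrite('pics/z14.png',cv2.resize(cv2.convertScaleAbs(im,alpha=1.8),None,fx=5,fy=5,interpolation=cv2.INTER_CUBIC))
E
```

```text
t 19.25 p [592.3 188.4 128.5] yaw y -48.0 w 0.473 F [-3.57 -0.64 11.93]
tool shift mm [-7.9  0.4  4.6] turn 0.0
t 19.4 p [592.3 188.5 128.4] yaw y -48.0 w 0.472 F [-4.34 -0.79  8.44]
```

View pics/z13.png

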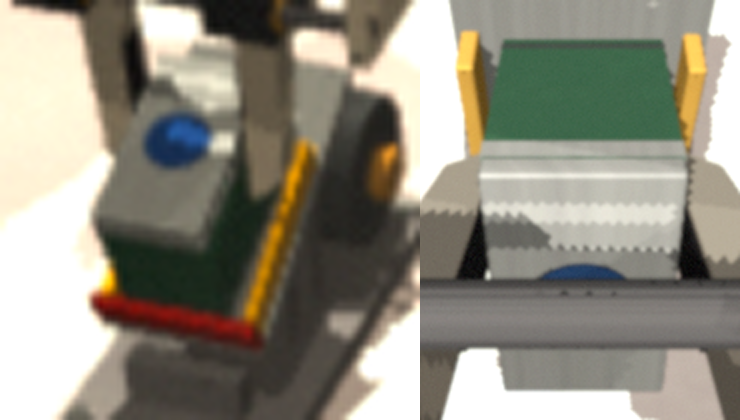

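View pics/z14.png

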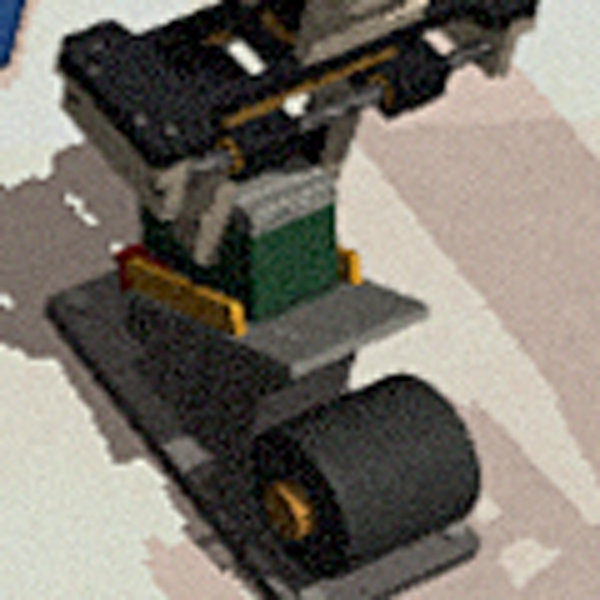

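```bash
python3 - <<'E'
from tilt import *
from way import S
for q in ((253,187.5,360.5),(258,190,364)): print(tilt(*q))
# cradle sink from wrist: guide end top edges in w15: 
o=env.get_obs()
for si in (0,4,8,12):
    R=seatR(np.radians(42)); P=(R@np.array([[40,28,14-si],[40,-28,14-si],[75,0,-si]]).T).T+S
    print(si,wproj(o,P).round(1).tolist(),proj('side',(R@np.array([[-45,33,17-si],[-45,-33,17-si],[40,-30,14-si]]).T).T+S).round(1).tolist())
E
```

```text
[18.6 15.5 47.1]
[19.1 16.2 45. ]
0 [[223.4, 224.5], [336.9, 224.5], [280.4, 149.0]] [[193.6, 173.2], [220.0, 178.3], [229.2, 145.6]]
4 [[224.3, 218.5], [335.9, 218.5], [280.4, 143.8]] [[194.2, 173.8], [220.5, 178.9], [229.6, 146.3]]
8 [[225.2, 212.7], [334.9, 212.8], [280.3, 138.8]] [[194.7, 174.4], [220.9, 179.6], [230.0, 147.1]]
12 [[226.1, 207.1], [334.0, 207.2], [280.3, 133.9]] [[195.2, 175.0], [221.3, 180.2], [230.3, 147.8]]
```

View pics/w15.png

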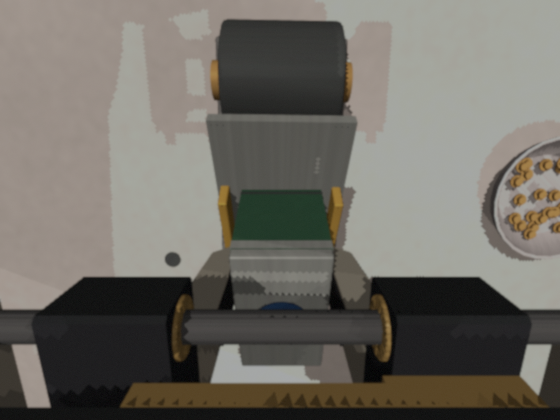

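>>> {"api": "jog_arm", "payload": {
  "plan": [
    [[0,0,-0.002],0,-1],
    [[0.001,0,-0.003],0,-1],
    [[0.003,0,-0.002],0,-1],
    [[0.003,0,-0.001],0,-1],
    [[0,0,0],0,-1]
  ],
  "force": 14
}}

```text
time: 19.9
position: [596.7, 192.6, 136.2]
eef_rot: [[0.743, 0.669, 0.017], [0.669, -0.743, 0.004], [0.015, 0.008, -1.0]]
ft_force: [-2.4, -1.8, -2.6]
gripper_width: 0.47
```

```bash
cat > look.py <<'E'
import sys
from way import *
n=sys.argv[1]
plan(wp(32,11)[2],-48);snap('wrist','w'+n); snap('side','s'+n); st()
im=cv2.imread(f'pics/s{n}.png')[125:195,180:250]; a=cv2.resize(cv2.convertScaleAbs(im,alpha=1.5),None,fx=6,fy=6,interpolation=cv2.INTER_CUBIC)
im=cv2.imread(f'pics/w{n}.png')[170:380,200:360]; b=cv2.resize(cv2.convertScaleAbs(im,alpha=1.8),None,fx=2,fy=2,interpolation=cv2.INTER_CUBIC)
cv2.imwrite('pics/L%s.png'%n,np.hstack([a,b]))
E
python3 look.py 20
```

```text
t 19.9 p [596.7 192.6 136.2] yaw y -48.0 w 0.47 F [-2.39 -1.82 -2.62]
tool shift mm [-14.1   0.6  12.2] turn 0.0
t 20.0 p [596.6 192.6 136.2] yaw y -48.0 w 0.47 F [-3.25 -2.14 -2.59]
```

View pics/L20.png

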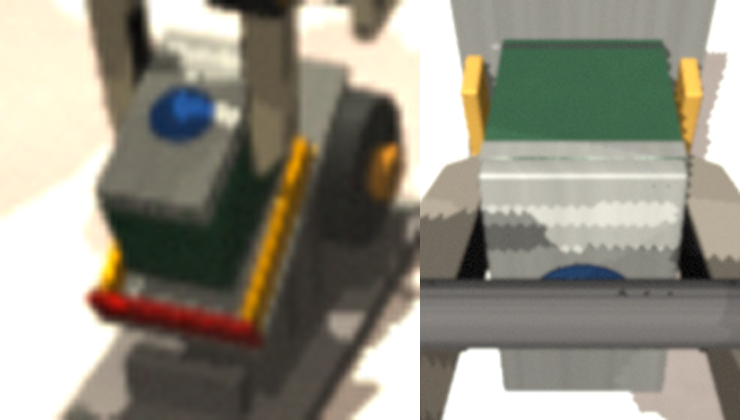

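>>> {"api": "jog_arm", "payload": {
  "plan": [
    [[-0.001,0,0.002],0,-1],
    [[-0.002,0,0.002],0,-1],
    [[-0.001,0,0.002],0,-1]
  ],
  "force": 9
}}

```text
time: 20.3
position: [594.3, 190.5, 130.1]
eef_rot: [[0.743, 0.669, 0.019], [0.67, -0.743, 0.006], [0.018, 0.008, -1.0]]
ft_force: [-1.9, -1.9, -3.1]
gripper_width: 0.471
```

```bash
python3 look.py 21
```

```text
t 20.3 p [594.3 190.5 130.1] yaw y -48.0 w 0.471 F [-1.94 -1.94 -3.06]
tool shift mm [-10.9   0.6   6.1] turn 0.0
t 20.4 p [594.1 190.3 129.8] yaw y -48.0 w 0.473 F [-2.54 -2.74 -3.1 ]
```

View pics/L21.png

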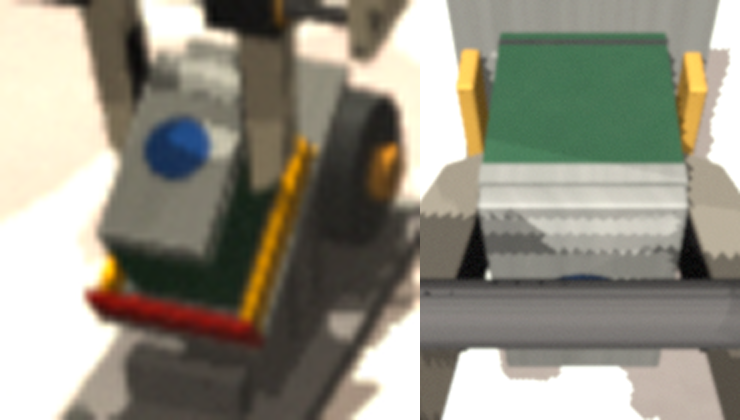

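>>> {"api": "jog_arm", "payload": {
  "plan": [
    [[-0.001,0,0.001],0,-1],
    [[-0.001,0,0.001],0,-1]
  ]
}}

```text
time: 20.6
position: [593.5, 189.6, 128.1]
eef_rot: [[0.743, 0.669, 0.02], [0.67, -0.743, 0.006], [0.019, 0.009, -1.0]]
ft_force: [0.2, -0.2, 0.2]
gripper_width: 0.471
```

```bash
python3 -c "
from tilt import tilt
print(tilt(274,188,351))"; python3 look.py 22
```

```text
[29.3 20.3 45.2]
t 20.6 p [593.5 189.6 128.1] yaw y -48.0 w 0.471 F [ 0.15 -0.2   0.23]
tool shift mm [-9.6  0.5  4.1] turn 0.0
t 20.7 p [593.3 189.5 128. ] yaw y -48.0 w 0.472 F [-0.37 -0.08 -1.08]
```

View pics/L22.png

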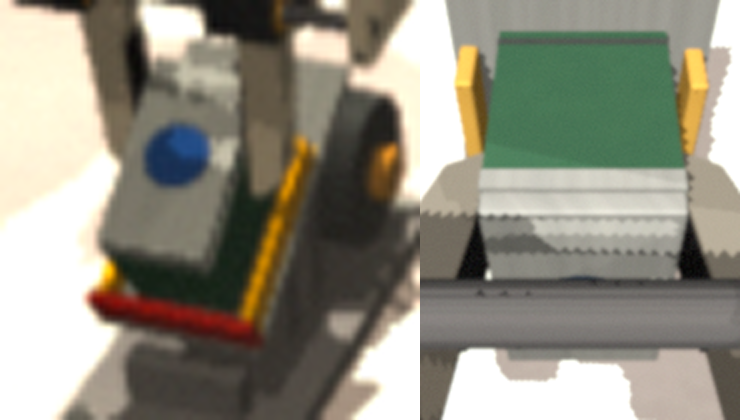

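>>> {"api": "jog_arm", "payload": {
  "plan": [
    [[-0.001,0,0.001],0,-1],
    [[-0.0015,0,0.001],0,-1]
  ]
}}

```text
time: 20.9
position: [592.4, 188.4, 126.5]
eef_rot: [[0.742, 0.67, 0.022], [0.67, -0.742, 0.007], [0.021, 0.009, -1.0]]
ft_force: [-1.8, 0.2, -0.1]
gripper_width: 0.473
```

>>> {"api": "jog_arm", "payload": {
  "plan": [
    [[-0.0015,0,0.001],0,-1]
  ]
}}

```text
time: 21.0
position: [591.5, 187.5, 125.5]
eef_rot: [[0.742, 0.67, 0.022], [0.67, -0.742, 0.007], [0.021, 0.009, -1.0]]
ft_force: [-0.5, -0.4, -1.3]
gripper_width: 0.471
```

```bash
python3 look.py 23
```

```text
t 21.0 p [591.5 187.5 125.5] yaw y -47.9 w 0.471 F [-0.53 -0.43 -1.27]
tool shift mm [-6.6  0.3  1.7] turn 0.1
t 21.1 p [591.1 187.2 125.4] yaw y -48.0 w 0.472 F [ 0.49 -0.44 -2.  ]
```

View pics/L23.png

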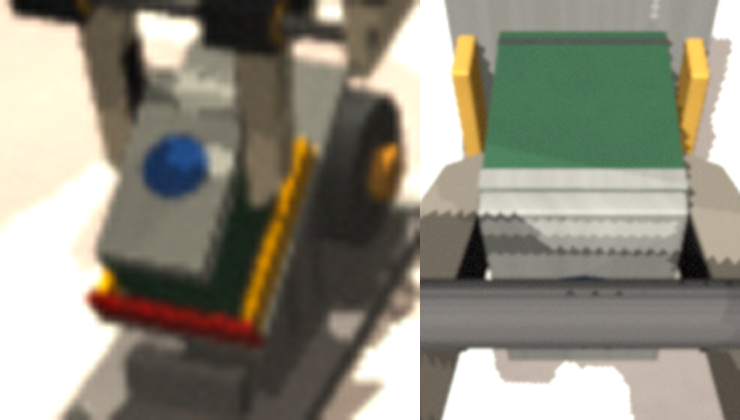

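>>> {"api": "jog_arm", "payload": {
  "plan": [
    [[-0.0015,0,0.001],0,-1]
  ]
}}

```text
time: 21.2
position: [590.3, 186.3, 124.4]
eef_rot: [[0.742, 0.67, 0.022], [0.67, -0.743, 0.007], [0.021, 0.009, -1.0]]
ft_force: [-0.4, -0.8, 1.3]
gripper_width: 0.475
```

>>> {"api": "jog_arm", "payload": {
  "plan": [
    [[-0.0015,0,0.001],0,-1]
  ]
}}

```text
time: 21.3
position: [590.3, 186.3, 123.9]
eef_rot: [[0.742, 0.67, 0.025], [0.67, -0.743, 0.009], [0.024, 0.01, -1.0]]
ft_force: [3.3, 4.6, 3.1]
gripper_width: 0.475
```

```bash
python3 look.py 24
```

```text
t 21.3 p [590.3 186.3 123.9] yaw y -48.0 w 0.475 F [3.29 4.64 3.13]
tool shift mm [-4.9  0.2  0.1] turn 0.0
t 21.4 p [590.3 186.3 124. ] yaw y -47.9 w 0.472 F [1.9  4.43 2.22]
```

View pics/L24.png

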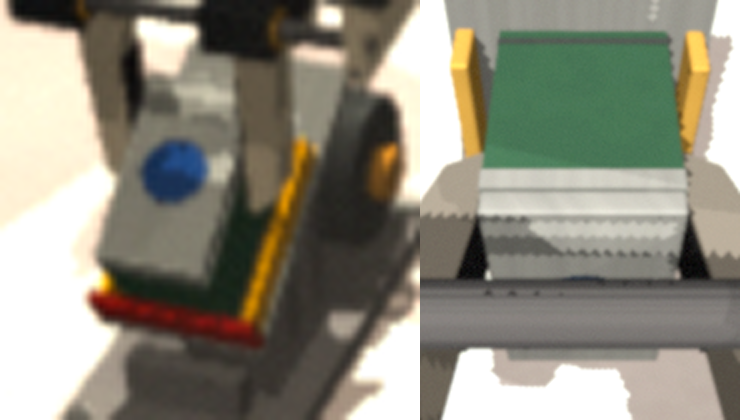

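>>> {"api": "jog_arm", "payload": {
  "plan": [
    [[0.0007,0,0.0012],0,-1],
    [[0,0,0],0,-1]
  ],
  "force": 5
}}

```text
time: 21.6
position: [590.9, 186.8, 122.9]
eef_rot: [[0.742, 0.67, 0.025], [0.67, -0.742, 0.009], [0.024, 0.01, -1.0]]
ft_force: [1.0, 1.1, 1.6]
gripper_width: 0.472
```

```bash
python3 -c "
from tilt import tilt
for q in ((278,186.5,349),(276,187,349)): print(tilt(*q))"; python3 look.py 25
```

```text
[31.8 18.7 43.5]
[30.9 19.9 44.7]
t 21.6 p [590.9 186.8 122.9] yaw y -47.9 w 0.472 F [1.02 1.09 1.58]
tool shift mm [-5.7  0.2 -0.9] turn 0.1
t 21.7 p [590.9 186.7 123. ] yaw y -47.9 w 0.472 F [0.62 1.15 1.87]
```

View pics/L25.png

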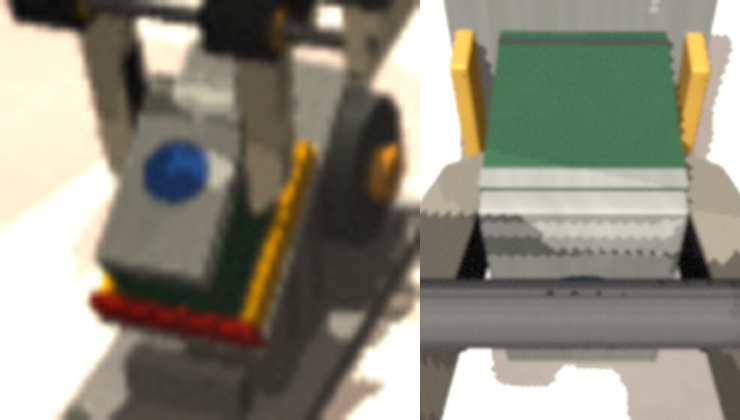

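>>> {"api": "jog_arm", "payload": {
  "plan": [
    [[0,0,0],0,-1],
    [[0,0,0],0,-1],
    [[0,0,0],0,0.1],
    [[0,0,0],0,0.3],
    [[0,0,0],0,0.6]
  ],
  "force": 3
}}

```text
time: 22.2
position: [589.6, 185.4, 122.3]
eef_rot: [[0.742, 0.67, 0.022], [0.67, -0.742, 0.007], [0.021, 0.01, -1.0]]
ft_force: [-0.5, 0.2, -0.4]
gripper_width: 0.675
```

```bash
python3 look.py 26
```

```text
t 22.2 p [589.6 185.4 122.3] yaw y -47.9 w 0.675 F [-0.52  0.25 -0.35]
tool shift mm [-3.8  0.1 -1.5] turn 0.1
t 22.3 p [589.7 185.5 122.3] yaw y -47.9 w 0.758 F [ 0.41 -1.22  0.52]
```

View pics/L26.png

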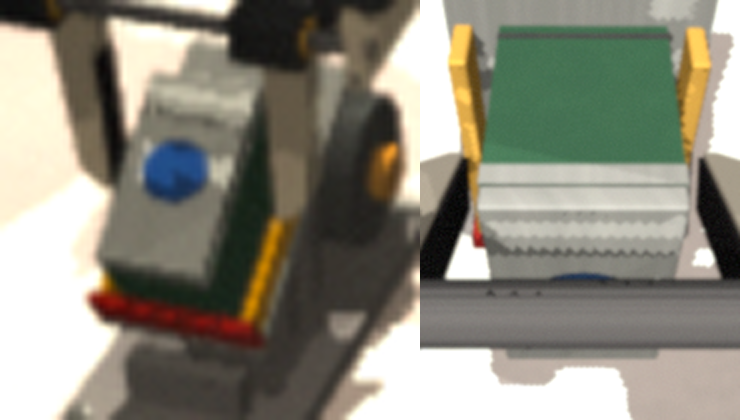

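Released with no change of pose: the tin lies flat between the guides against the stop. Retreating straight up.

>>> {"api": "jog_arm", "payload": {
  "plan": [
    [[0,0,-0.01],0,0.8],
    [[0,0,-0.02],0,0.8],
    [[0,0,-0.04],0,0.8],
    [[0,0,-0.045],0,0.8],
    [[-0.02,0,-0.04],0,0.8],
    [[-0.03,0,0],0,0.8],
    [[-0.04,0,0],0,0.8],
    [[0,0,0],0,0.8]
  ]
}}

```text
time: 23.1
position: [517.3, 121.8, 285.9]
eef_rot: [[0.742, 0.67, 0.023], [0.67, -0.742, 0.007], [0.022, 0.01, -1.0]]
ft_force: [-0.9, 0.5, -0.4]
gripper_width: 0.902
```

```bash
python3 look.py 27; python3 -c "
import cv2
im=cv2.imread('pics/s27.png')[110:210,180:280]
cv2.imwrite('pics/L27b.png',cv2.resize(im,None,fx=5.5,fy=5.5,interpolation=cv2.INTER_CUBIC))"
```

```text
t 23.1 p [517.3 121.8 285.9] yaw y -47.9 w 0.902 F [-0.89  0.45 -0.42]
tool shift mm [ 88.9  -0.4 164.2] turn 0.1
t 23.2 p [520.3 125.1 285.8] yaw y -47.8 w 0.895 F [ 0.5  -0.26  0.29]
```

View pics/w27.png

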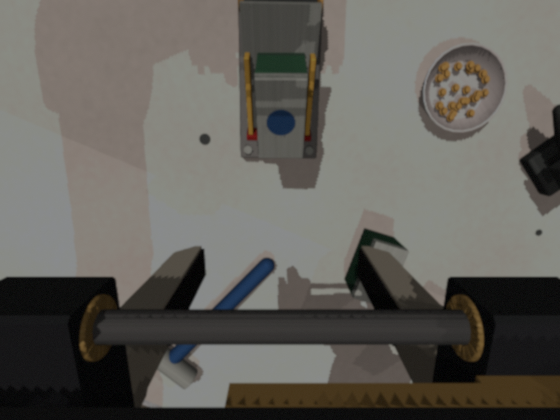

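View pics/L27b.png

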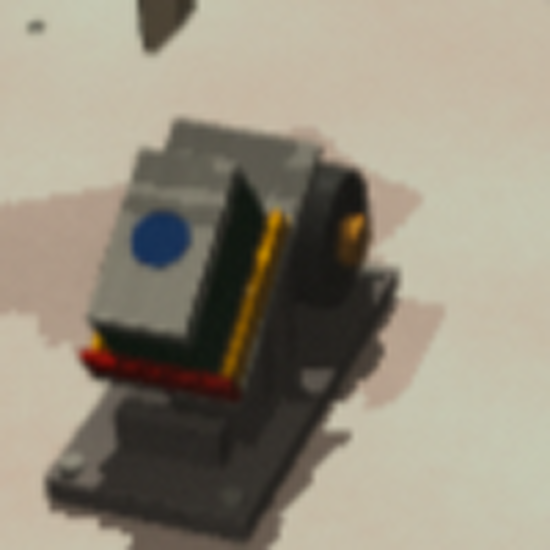

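View pics/s27.png

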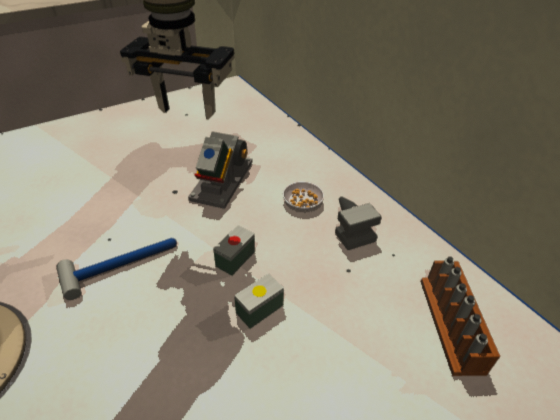

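```bash
python3 - <<'E'
from way import *
from scipy.optimize import least_squares
obs=np.array([(90,318),(190,343),(140,150),(238,165)])/5.5+[180,110]
c=np.array([[-40,22,56],[-40,-22,56],[40,22,56],[40,-22,56.]])
for si in (0,6,9,11,12):
    f=lambda v:(proj('side',(seatR(np.radians(42))@(c+[v[0],v[1],-si]).T).T+S)-obs).ravel()
    r=least_squares(f,[0,0]); print(si,r.x.round(1),r.fun.round(1),'cost',round(r.cost,2))
# stop top in side picture for sink
print([((proj('side',(seatR(np.radians(42))@np.array([[-45,33,17-s],[-45,-33,17-s.__float__()],[40,-28,14-s]]).T).T+S)-[180,110])*5.5).round(0).tolist() for s in (0,6,12)])
E
```

```text
0 [-5.9 -7.8] [-0.6  0.8 -0.5 -0.2  0.5 -0.5  0.7 -0.1] cost 1.17
6 [-3.7 -5.3] [-0.5  0.7 -0.6 -0.4  0.5 -0.4  0.6  0. ] cost 0.99
9 [-2.5 -4.1] [-0.5  0.6 -0.6 -0.4  0.6 -0.3  0.5  0.1] cost 0.92
11 [-1.8 -3.2] [-0.5  0.6 -0.6 -0.5  0.6 -0.3  0.5  0.1] cost 0.89
12 [-1.4 -2.8] [-0.4  0.6 -0.6 -0.5  0.6 -0.3  0.5  0.1] cost 0.88
[[[75.0, 347.0], [220.0, 376.0], [266.0, 195.0]], [[79.0, 353.0], [224.0, 381.0], [269.0, 201.0]], [[84.0, 358.0], [227.0, 386.0], [273.0, 207.0]]]
```

```bash
python3 - <<'E'
from h import *
st(); print(env.hand_in())
E
```

```text
t 23.2 p [520.3 125.1 285.8] yaw y -47.8 w 0.895 F [ 0.5  -0.26  0.29]
the job is handed in; nothing more can be done
None
```

I lifted the red, yellow and blue tins in that order. Red and yellow each weighed about 1–1.5 N, so I stood them back upright in place. Blue weighed about 6.5 N, so it was the full tin. I turned it on its up-slope bottom edge with a light grip until it lay flat on the cradle, slid it down against the red stop, let go and backed off. The job was handed in at 23.2 s.

**What went wrong on the way:** on the first try the tin's lower edge caught on top of the stop. The upward force I read on the tool peaked at about 17 N (about 24 N on the feeder once the tin's weight is added), under the 60 N limit. I raised the tin, moved it up-slope and laid it down cleanly.

**Last checks, from the side camera:**
- **Blue tin:** its lid corners match a flat tin to about 0.6 pixel, about 1.5 mm from its nominal place at the stop. It is about 3 mm off centre between the guides, though the wrist view suggested nearer 1 mm.
- **Cradle:** sunk about 10–12 mm by the pictures, but I had no direct reading of it.
- **Bystanders:** red and yellow stand upright where they were, and the dish and anvil show no movement.
- **Robot:** clear of everything at hand-in.

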